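# Weigh the can basket on the spring balance

## Task

Press the tab of the low lidded can bin so that its lid pops open, lift out the wire basket of cans by its handle and hang it by the middle of the handle on the hook of the spring balance, easing the weight on gently so the hook is neither dropped on nor forced to its stop. When it hangs still, push the bin's lid down again and press until it has latched shut, and leave the basket hanging quietly on the hook. Do not move or knock over the cup, can, bottle, jar and clip standing about.

Things in the scene. Friction and masses are not known exactly. Their poses are not given: they have to be found in the camera images.
- lid (a joint): Bin lid, rad: 0 latched shut, 1.75 (100 deg) fully open. A spring drives it open unless latched. Push-push latch: press the tab 6 mm down to its stop (reads -0.036; 2 to 4 N) and let go: it springs open in about 1 s. To shut, push it over from behind without letting it spring back, press to the same stop and let go: it stays at 0 within 0.01. A further press opens it again.
- lid_tab (a point): Middle of the top face of the press tab (34 x 70 mm, black ribbed pad) on the lid's front edge; moves with the lid; with the lid shut it is about 158 mm above the work surface. Axes with the lid shut: z up, -x out of the bin's front, y along the front edge.
- lid_hinge (a point): Middle of the lid's hinge axis (its y), at the bin's back edge, 146 mm up; turns with the lid. In this frame the lid is a plate from the hinge to 159 mm along -x (tab to 189 mm), 206 mm wide, outer face at z = 10 mm, inner at 4 mm. Shut: x is level and points to the bin's back; opening swings the -x edge up, and open it leans 10 degrees back past upright.
- can_bin: Fixed grey plastic can bin, 160 mm front to back (x, from -75 to +85 mm) x 200 mm wide (y) x 140 mm high, walls 4 mm, open on top under the lid; origin on the work surface. x points to its back. A latch box 26 x 60 mm stands out of its front at x = -101 to -75 mm, up to 138 mm high. The hinge lies at x = 83 mm.
- basket_bar (a point): Centre of the basket's handle, a level flat steel bar 122 mm long (x), 10 mm wide (y), 14 mm high (z up). In the bin it is 134 mm above the work surface and runs front to back at the bin's middle (x = 5 mm, give or take 4). 70 mm are free under the bar down to the cans; fingers of up to 180 mm over their backs fit between the bin's sides.
- basket: Loose steel-wire basket 128 (x) x 160 (y) x 58 mm with three cans packed in it, and two uprights at its x ends that carry the handle bar; origin at the centre of its underside, 130 mm under the bar's centre. 0.25 to 0.51 kg in all, varying. It stands on the bin's 4 mm floor with about 12 mm of room all round.
- hook (a joint): Dip of the spring balance's hook, m: 0 unloaded, grows as the hook goes down; spring 120 N/m, lightly damped, lower stop at 0.065. It carries the basket at a dip of 0.020 to 0.042.
- hook_seat (a point): Lowest inner point of the hook, where the bar rests; moves with the hook; 225 mm up when unloaded. The hook is two 7 mm round steel wires side by side (20 mm wide along x) bent in the y-z plane (z up), so the bar hangs in it along x. The throat opens to -y (the bin's side) and up; the back bulges to y = 26 mm; above z = 62 mm the stem runs up at y = 0. x points roughly away from the robot.
- hook_tip (a point): Top of the hook's upturned tip: at y = -35 mm, z = 34.5 mm in the seat's frame. Measured level, 28 mm lie between the tip's inner side and the line of the stem above it, so the 10 mm bar goes in over the tip and then down past it.
- scale: Fixed balance stand; origin on the work surface straight under the hook's seat, x as the hook's. Foot plate 10 mm thick, x = -90 to 180 mm, 160 mm wide; post of 22 mm at x = 150 mm. The white spring tube (37 mm wide) hangs from the stand's arm over the hook, from 395 mm up; a black collar on it moves with the hook.
- pet_cup: Bystander: clear cup, 82 mm wide, 105 mm high; origin at the centre of its underside.
- steel_can: Bystander: plain steel can, 73 mm wide, 108 mm high; origin at the centre of its underside.
- brown_bottle: Bystander: small brown bottle, 58 mm wide, 150 mm high; origin at the centre of its underside.
- jar: Bystander: glass jar, 70 mm wide, 95 mm high; origin at the centre of its underside.
- spring_clip: Bystander: white plastic spring clip lying flat, 80 mm long, 16 mm high; origin under its coil.

How it is judged (in metres and radians):
On the way, in this order (a step that is already met when the one before it is completed fails the run):
1. the lid of the can bin has popped open (value of joint lid above 1.2 rad), for 0.2 s.
2. the basket hangs on the balance's hook by the middle of its handle, let go, and has come to rest (distance between basket_bar and hook_seat below 0.03 m and value of joint hook above 0.012 m and angle between basket_bar's own z axis and vertical below 0.35 rad and contact force between basket and the fingers below 0.1 N and linear speed of basket below 0.03 m/s and velocity of joint hook between -0.02 and 0.02 m/s), for 1 s.
3. after that, the lid is latched shut (value of joint lid below 0.04 rad), for 0.5 s.
At the end, for the whole second after the job is handed in: Lid latched shut (under 0.04 rad). The basket hangs from the hook alone: bar's centre within 30 mm of the hook's seat, hook dipped over 12 mm, basket upright within 0.35 rad, free of the fingers and at rest (basket under 0.03 m/s, hook under 0.02 m/s) (all of step 2 and value of joint lid below 0.04 rad); the robot touches nothing.
It fails at once if the hook is dropped on or let fly (faster than 0.25 m/s) (velocity of joint hook above 0.25 m/s or velocity of joint hook below -0.25 m/s).
It fails at once if the hook is forced to its lower stop (dip over 62 mm) (value of joint hook above 0.062 m).
It fails at once if a bystander is moved more than 40 mm or tipped over (distance of any of pet_cup, steel_can, brown_bottle, jar, spring_clip from where it was at the start of the episode above 0.04 m or angle between any of pet_cup, steel_can, brown_bottle, jar's own z axis and vertical above 0.6 rad).
It also fails if it takes over 72 s, if anything falls off the work surface, if the arm or the gripper's body presses on something with over 40 N, if the wrist force passes 120 N, or if a joint passes its speed limit or range.

## Robot

A 6-joint arm with a two-finger parallel gripper is mounted at the origin on the work surface. World frame = base frame: x ahead of the robot, y to its left, z up, the work surface at z = 0. Lengths are in mm, angles in rad, forces in N, time in s.
With the tool pointing down it reaches from about 250 to 775 mm from the base axis. Payload 4 kg.
Tool frame: the origin (TCP) lies at the very end of the fingers, on their centre line; the grasp point (between the pads) lies 19 mm behind it; z points along the fingers, y is the direction in which the jaws open and shut (so a half turn about z gives the same grasp; the last joint's range is limited). The gripper opens to 94 mm and grips with 3 to 60 N. Pads are 16 mm wide; open, the fingers measure 119 mm over their backs; the gripper's body (75 mm by 177 mm) begins 78 mm behind the grasp point.
Start: joints at [1.236, 0.087, 1.371, -0, 1.684, -0.103], TCP at [126.36, 535.307, 205.506] pointing down, gripper open.
Joint ranges: [-3.1, 3.1], [-0.76, 2.03], [0.27, 2.55], [-1.08, 4.22], [0.17, 2.65], [-2.57, 2.57]. Speed limits (rad/s): [2.79, 2.79, 3.14, 3.14, 3.14, 3.14].

## Interface

Orientations are given as a unit quaternion [x, y, z, w].
In Python, from plant import manip gives the robot as it stands.
- The arm moves only by the tool step_arm, never from a script. Its argument "deltas" is a list that holds one entry, the list of rows, each a list of 7 numbers: the shift along the tool's x, y, z in mm, then the turn, a rotation vector about the tool's x, y, z in degrees, then the gripper command: -1 is fully open, 1 is shut, values between are in proportion. A call has 1 to 5 rows; each row is the pose to reach, as a shift and turn from the pose measured when the call began, along the tool's axes at that moment; what a row does not reach only later rows make up. A row lasts 1/10 s, in which the tool goes at most 50 mm and 8.59 degrees, less where a joint would pass 70% of its speed; a pose out of reach is approached as far as the arm can. A call with a gripper value outside its range is refused whole. The fingers move at their own pace and stop on an object; the grip force is fixed at half the most. Time passes only in rows, so rows that repeat a pose let the fingers close. It gives the time, the measured TCP pose, the force and the opening at its end, in the units of the state.
- manip.observe(): the state, without advancing time (a new reading comes with each control period).
- manip.capture(name): name is "side" or "top" or "wrist"; returns (picture, depth): 400x640x3 uint8, red, green, blue; 400x640 float32, mm along the optical axis (not along the pixel's ray), 0 where there is no reading.
- manip.camera_model(name): a dict with "fx", "fy", "cx", "cy" (pixels), "extrinsics" (4x4, takes a point from camera to world coordinates). Camera axes: x right, y up, looking along -z (the intrinsics and any distortion apply to the point x, -y, -z); pixel columns grow to the right and rows downward; lengths in mm; the calibration is good to about 2 mm. A picture is of the moment at which its call begins: read the wrist's pose just before it. camera_model takes no time and is no camera call; for the wrist camera it gives the pose at the moment of the call.
- manip.finish_job(): hands the job in, once; it reports no verdict.
The state is a dict: "t": time; "qpos": joint angles; "qd": joint speeds; "joint_torque": joint torques, N m; "position": TCP position; "eef_rot": TCP orientation; "wrist_force": force on the tool from outside, world axes, zero at the start; "torque": the same for the moment, N m; "gripper_width": finger opening in mm.
Only numpy, scipy, OpenCV 4.12 (cv2) and the standard library are available. Lean on these libraries where they do the work, as an engineer would, in place of code of your own. Each camera call takes 0.05 s, during which the arm holds its last target.

## Working session

There is one attempt and no reset: what is moved stays moved. The work goes in short steps, Python scripts to look and compute and a tool call to move; the robot and the scene stay as the last step left them, time stands still between calls to the robot, and variables do not carry over. Pictures are saved under pics/ and viewed, and the job is handed in when it is done.

Besides the shell and the picture viewer there is one more tool, called as name(argument=value, ...) on one line, values as JSON. step_arm: Moves the arm, as the interface text tells. Its arguments: {"type":"object","properties":{"deltas":{"type":"array"}},"required":["deltas"]}

```bash
ls; mkdir -p pics
cat > h.py <<'E'
import numpy as np, cv2
from plant import manip
from scipy.spatial.transform import Rotation as R
def cap(cam,fn):
    m=manip.camera_model(cam); p,d=manip.capture(cam)
    cv2.imwrite('pics/'+fn+'.png',p[:,:,::-1]); np.savez('pics/'+fn+'.npz',p=p,d=d,K=[m['fx'],m['fy'],m['cx'],m['cy']],E=np.array(m['extrinsics']))
    return p,d,m
def load(fn):
    z=np.load('pics/'+fn+'.npz'); return z['p'],z['d'],z['K'],z['E']
def cloud(fn):
    p,d,K,E=load(fn); v,u=np.mgrid[:400,:640]
    c=np.stack([(u-K[2])/K[0]*d,-(v-K[3])/K[1]*d,-d,np.ones_like(d)],-1)
    return p,d,(c@E.T)[...,:3]
def ray(fn,u,v):
    p,d,K,E=load(fn); r=E[:3,:3]@np.array([(u-K[2])/K[0],-(v-K[3])/K[1],-1]); return E[:3,3],r
def onz(fn,u,v,z):
    o,r=ray(fn,u,v); return o+r*(z-o[2])/r[2]
def tri(*obs):
    A=np.zeros((3,3));b=np.zeros(3)
    for o in obs:
        c,r=ray(*o); r=r/np.linalg.norm(r); P=np.eye(3)-np.outer(r,r);A+=P;b+=P@c
    return np.linalg.solve(A,b)
def proj(fn,X):
    p,d,K,E=load(fn); c=np.linalg.inv(E)@np.append(X,1); return K[2]+K[0]*c[0]/-c[2], K[3]-K[1]*c[1]/-c[2]
def st():
    s=manip.observe(); print({k:np.round(s[k],3).tolist() for k in ('t','qpos','position','eef_rot','wrist_force','gripper_width')}); return s
def totool(target,s=None):
    s=s or manip.observe(); return R.from_quat(s['eef_rot']).inv().apply(np.array(target)-s['position'])
E
python3 - <<'E'
from h import *
for c in('side','top','wrist'):
    p,d,m=cap(c,c+'0'); print(c,{k:v for k,v in m.items()})
s=st(); print(R.from_quat(s['eef_rot']).as_matrix().round(3))
E
```

```text
pics
side {'fx': 512.5566446119893, 'fy': 512.5566446119893, 'cx': 314.20634207392305, 'cy': 199.36141058715052, 'extrinsics': array([[ 9.99034303e-01,  1.65495907e-02, -4.07010116e-02,
         4.89980909e+02],
       [-4.08463823e-02,  6.91122227e-01, -7.21582733e-01,
        -1.11069779e+03],
       [ 1.61874749e-02,  7.22548392e-01,  6.91130803e-01,
         1.23859288e+03],
       [ 0.00000000e+00,  0.00000000e+00,  0.00000000e+00,
         1.00000000e+00]])}
top {'fx': 395.3052836120551, 'fy': 395.3052836120551, 'cx': 319.9731024500033, 'cy': 199.38255183631316, 'extrinsics': array([[ 2.56233415e-02,  9.92326729e-01, -1.20959116e-01,
         4.00959969e+02],
       [-9.99500433e-01,  2.31912471e-02, -2.14721023e-02,
         5.24611543e+00],
       [-1.85021483e-02,  1.21448876e-01,  9.92425232e-01,
         1.47079352e+03],
       [ 0.00000000e+00,  0.00000000e+00,  0.00000000e+00,
         1.00000000e+00]])}
wrist {'fx': 332.57832992009895, 'fy': 332.57832992009895, 'cx': 313.37962022870624, 'cy': 203.11844619020889, 'extrinsics': array([[ 2.29455173e-01, -9.36874899e-01, -2.63847961e-01,
         4.84837230e+01],
       [ 9.73316369e-01,  2.20205723e-01,  6.45343684e-02,
         5.53907587e+02],
       [-2.35979869e-03, -2.71615285e-01,  9.62403018e-01,
         3.83387174e+02],
       [ 0.00000000e+00,  0.00000000e+00,  0.00000000e+00,
         1.00000000e+00]])}
{'t': 0.15, 'qpos': [1.236, 0.088, 1.372, -0.0, 1.684, -0.103], 'position': [126.234, 534.903, 204.582], 'eef_rot': [0.116, 0.993, -0.001, -0.0], 'wrist_force': [-0.158, -0.028, 0.301], 'gripper_width': 94.174}
[[-0.973  0.23  -0.001]
 [ 0.23   0.973 -0.002]
 [ 0.    -0.002 -1.   ]]
```

View pics/side0.png

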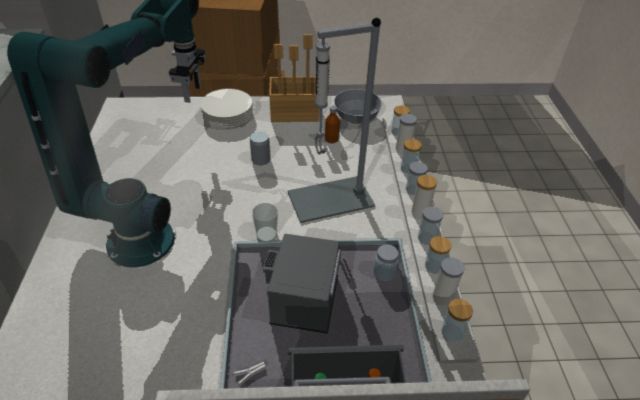

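View pics/top0.png

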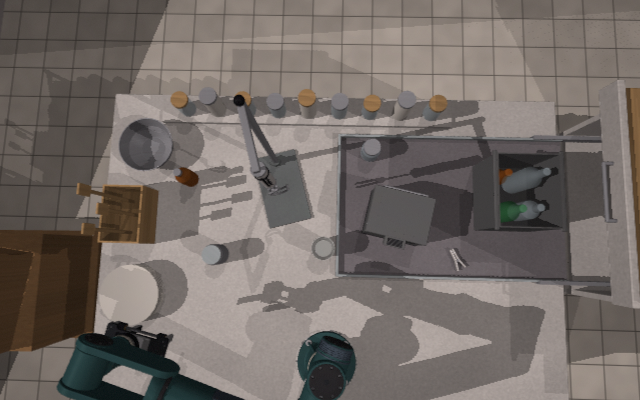

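View pics/wrist0.png

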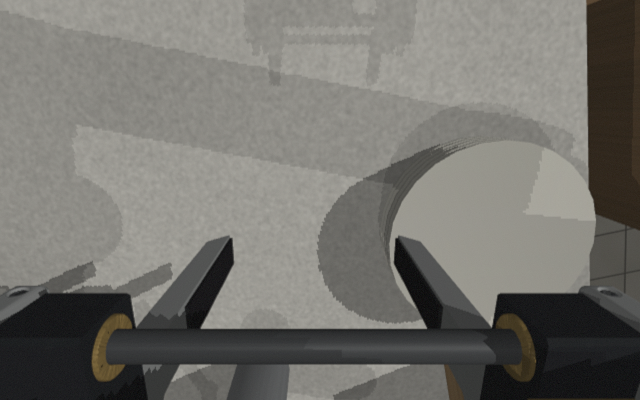

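The side view shows the bin at about (305,280) with its tab at (270,260), and the balance's hook at (320,140). In the top view the lid spans about (363-436,185-245), the tab is at (395,243), and the hook is near (270,187). The bottle, can, cup, jar and clip stand around them.

Run:
```python
from h import *
for c in('side0','top0'):
    p,d,X=cloud(c)
    for (u,v) in ({'top0':[(400,215),(395,243),(372,148),(322,247),(213,253),(186,177),(457,259),(270,187),(300,210),(262,175)],'side0':[(305,255),(270,260),(320,140),(320,145),(330,200),(387,255)]}[c]):
        print(c,u,v,X[v,u].round(1))
p,d,X=cloud('top0')
# lid: points with z 135..175 in region
m=(X[...,2]>145)&(X[...,2]<165)
roi=np.zeros_like(m);roi[170:260,340:450]=1;m&=roi
cnt,_=cv2.findContours(m.astype(np.uint8),cv2.RETR_EXTERNAL,cv2.CHAIN_APPROX_NONE)
c=max(cnt,key=cv2.contourArea);P=X[m];print(len(P),P[:,2].mean(),np.percentile(P[:,2],[5,50,95]))
print(cv2.minAreaRect(P[:,:2].astype(np.float32)))
print(p[243,395],p[215,400])
big=cv2.resize(p[140:280,230:450][:,:,::-1],None,fx=3.6,fy=3.6,interpolation=cv2.INTER_CUBIC);cv2.imwrite('pics/topz.png',big)
p=load('side0')[0]
cv2.imwrite('pics/sidez.png',cv2.resize(p[20:340,230:420][:,:,::-1],None,fx=1.85,fy=1.85,interpolation=cv2.INTER_CUBIC))
```

```text
side0 305 255 [ 519.5 -200.1  155.6]
side0 270 260 [ 424.2 -217.8  158.8]
side0 320 140 [577.6 190.9 252. ]
side0 320 145 [577.5 183.2 238.1]
side0 330 200 [617.1 169.3   8.3]
side0 387 255 [ 758.4 -159.5   99.6]
top0 400 215 [ 515.4 -234.   153.6]
top0 395 243 [ 422.2 -217.1  157. ]
top0 372 148 [ 756.5 -145.    96.6]
top0 322 247 [403.2  24.9   9.6]
top0 213 253 [373.1 396.8 109.8]
top0 186 177 [635.1 507.8 109.4]
top0 457 259 [ 372.7 -462.8   21.6]
top0 270 187 [560.3 164.3 414.9]
top0 300 210 [537.9 110.3   6.4]
top0 262 175 [562.3 158.6 582.3]
3290 157.3349008643881 [152.30424041 157.4213558  162.00931536]
((506.2281188964844, -231.34548950195312), (209.23912048339844, 197.5401153564453), 77.48199462890625)
[40 38 41] [89 87 87]
```

View pics/topz.png

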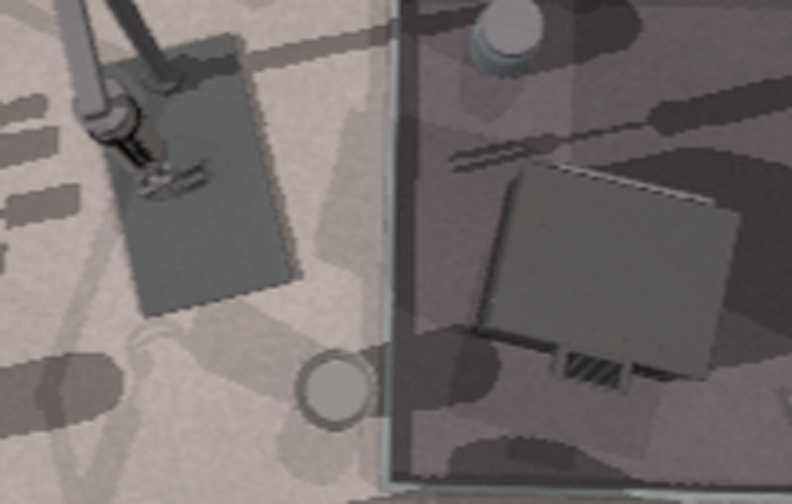

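View pics/sidez.png

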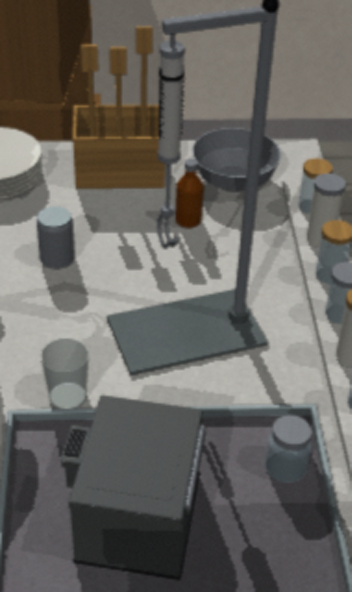

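```bash
cat > m1.py <<'E'
from h import *
def pts(l,z): return np.array([onz('top0',230+a/3.6,140+b/3.6,z) for a,b in l])
L=pts([(520,162),(740,212),(705,380),(478,330)],156); print('lid corners BL,BR,FR,FL',L.round(1)[:,:2])
for i in range(4): print(np.linalg.norm(L[i]-L[(i+1)%4]).round(1),end=' ')
# robust: minAreaRect on masked cloud with height & exclude tab
p,d,X=cloud('top0')
m=(X[...,2]>145)&(X[...,2]<165);roi=np.zeros_like(m);roi[170:260,340:450]=1;m&=roi
k=cv2.morphologyEx(m.astype(np.uint8),cv2.MORPH_OPEN,np.ones((27,27)));
cnt,_=cv2.findContours(k,cv2.RETR_EXTERNAL,cv2.CHAIN_APPROX_NONE);c=max(cnt,key=cv2.contourArea)[:,0]
W=np.array([onz('top0',u,v,156)[:2] for u,v in c]).astype(np.float32)
print('\nrect',cv2.minAreaRect(W))
F=pts([(235,33),(300,278),(147,318),(100,70)],10); print('foot',F.round(1)[:,:2]); 
for i in range(4): print(np.linalg.norm(F[i]-F[(i+1)%4]).round(1),end=' ')
d1=F[0]-F[1];d2=F[3]-F[2];print(np.degrees([np.arctan2(q[1],q[0]) for q in (d1,d2,F[2]-F[1])]))
q=L[1]-L[0];r=L[3]-L[2];a=L[0]-L[3];b=L[1]-L[2];print('lid angs',np.degrees([np.arctan2(z[1],z[0]) for z in (q,r,a,b)]))
E
python3 m1.py
```

```text
lid corners BL,BR,FR,FL [[ 614.1 -147.9]
 [ 571.9 -351.5]
 [ 416.4 -318.3]
 [ 456.8 -110.8]]
207.9 159.0 211.4 161.6 Traceback (most recent call last):
  File "m1.py", line 9, in <module>
    cnt,_=cv2.findContours(k,cv2.RETR_EXTERNAL,cv2.CHAIN_APPROX_NONE);c=max(cnt,key=cv2.contourArea)[:,0]
                                                                        ~~~^^^^^^^^^^^^^^^^^^^^^^^^^
ValueError: max() iterable argument is empty
```

```bash
sed -i '/^m=(X/,/^print(.\\nrect/d' m1.py; python3 m1.py
```

```text
lid corners BL,BR,FR,FL [[ 614.1 -147.9]
 [ 571.9 -351.5]
 [ 416.4 -318.3]
 [ 456.8 -110.8]]
207.9 159.0 211.4 161.6 foot [[768.3 135.3]
 [511.9  59.7]
 [466.9 215.8]
 [725.6 275.9]]
267.3 162.4 265.6 147.0 [ 16.41048062  13.07384228 106.07138463]
lid angs [-101.72277981   78.97932886  -13.28546863  -12.0887283 ]
```

```bash
cat >> h.py <<'E'
def rows(pos,n,rot=None,g=-1,s=None,lin=True):
    """rows (tool frame) to go from the measured pose to pos (world) and rot (Rotation) in n rows"""
    s=s or manip.observe(); R0=R.from_quat(s['eef_rot']); d=R0.inv().apply(np.array(pos)-s['position'])
    rv=np.zeros(3) if rot is None else np.degrees((R0.inv()*rot).as_rotvec())
    print('dist %.0f turn %.0f'%(np.linalg.norm(d),np.linalg.norm(rv)))
    for i in range(1,n+1):
        print([round(float(x),1) for x in np.r_[d*i/n,rv*i/n]]+[g])
def down(yaw,tilt=0):
    """tool down, tool y along yaw+90deg, tool x toward -x' ; tilt deg leans the gripper body toward the -x' side (tips forward)"""
    x=np.array([-1,0,0.]);y=np.array([0,1,0.]);z=np.array([0,0,-1.])
    B=R.from_matrix(np.stack([x,y,z],1))
    return R.from_euler('z',yaw,degrees=True)*R.from_euler('y',-tilt,degrees=True)*B
E
python3 - <<'E'
from h import *
print(down(-12,30).as_matrix().round(2))
rows([150,500,330],5)
for c,u0,v0,w,hh,k in(('side0',300,30,60,130,4.5),('top0',235,160,80,60,9)):
    p=load(c)[0]; cv2.imwrite('pics/'+c+'h.png',cv2.resize(p[v0:v0+hh,u0:u0+w][:,:,::-1],None,fx=k,fy=k,interpolation=cv2.INTER_CUBIC))
E
```

```text
[[-0.85  0.21  0.49]
 [ 0.18  0.98 -0.1 ]
 [-0.5   0.   -0.87]]
dist 132 turn 0
[-6.2, -5.7, -25.1, 0.0, 0.0, 0.0, -1]
[-12.5, -11.5, -50.1, 0.0, 0.0, 0.0, -1]
[-18.7, -17.2, -75.2, 0.0, 0.0, 0.0, -1]
[-24.9, -23.0, -100.3, 0.0, 0.0, 0.0, -1]
[-31.1, -28.7, -125.4, 0.0, 0.0, 0.0, -1]
```

View pics/side0h.png

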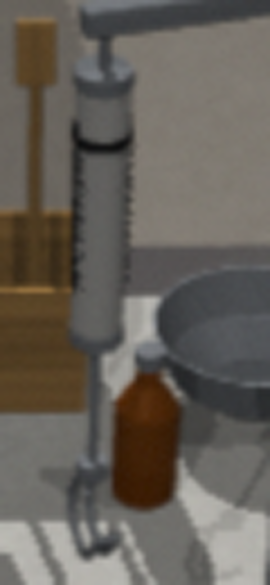

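View pics/top0h.png

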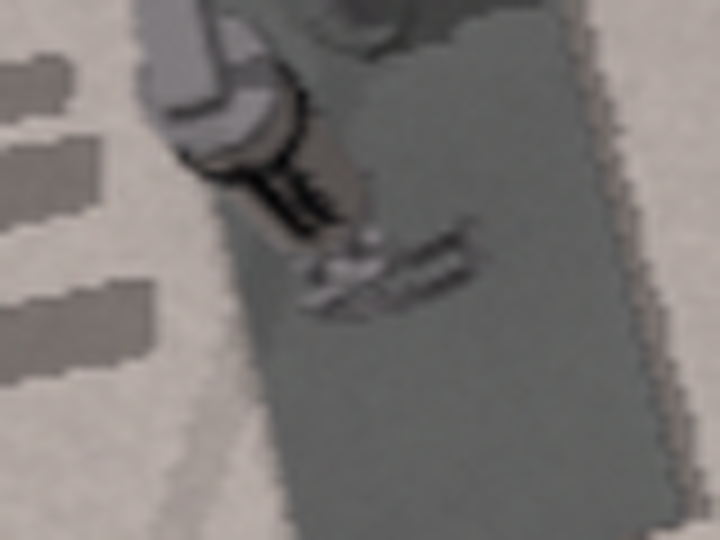

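Run:
```python
from h import *
a=onz('top0',235+465/9,160+228/9,259);b=onz('top0',235+470/9,160+268/9,259);print('tips',a,b,np.degrees(np.arctan2(*(a-b)[1::-1])), np.linalg.norm(a-b))
m=(a+b)/2
for yaw in(13,15,17):
    y=R.from_euler('z',yaw,degrees=True).apply([0,1,0]); print(yaw,'seat',m+35*y)
print('back',onz('top0',235+303/9,160+305/9,250),onz('top0',235+303/9,160+270/9,250))
print('side bottom',onz('side0',321,152.4,219), onz('side0',320,132,287))
# tube axis from side and top depth
p,d,X=cloud('side0'); w=X[50:105,316:330].reshape(-1,3); w=w[(w[:,2]>390)&(w[:,2]<640)&(w[:,1]>100)&(w[:,1]<220)]; print('tube',len(w),w.mean(0),w.min(0),w.max(0))
```

```text
tips [590.20351543 136.07289682 259.        ] [576.29639368 133.84585373 259.        ] 9.097923650450973 14.084308867768161
13 seat [575.37666766 169.06232754 259.        ]
15 seat [574.19128798 168.76677919 259.        ]
17 seat [573.01694489 168.43004173 259.        ]
back [563.29513826 192.40246243 250.        ] [575.56448855 192.91113501 250.        ]
side bottom [580.49509617 169.45588351 219.        ] [576.46976232 185.7121135  287.        ]
tube 688 [575.77830673 157.34153485 496.23121917] [558.18141525 146.74260009 404.38512618] [595.30691225 179.68052884 581.84431968]
```

step_arm(deltas=[[[-6,-6,-25,0,0,0,-1],[-12,-12,-50,0,0,0,-1],[-19,-17,-75,0,0,0,-1],[-25,-23,-100,0,0,0,-1],[-31,-29,-125,0,0,0,-1]]])

```text
t: 0.65
position: [149.9, 499.3, 330.2]
eef_rot: [0.116, 0.993, -0.001, -0.0]
wrist_force: [0.3, 0.3, -0.7]
gripper_width: 93.8
```

Run:
```python
from h import *
rows([320,140,300],10,down(0,35))
```

```text
dist 399 turn 37
[-24.8, -31.1, 3.1, -0.4, -3.5, -1.3, -1]
[-49.6, -62.1, 6.2, -0.8, -7.0, -2.6, -1]
[-74.4, -93.2, 9.3, -1.3, -10.5, -3.8, -1]
[-99.2, -124.2, 12.3, -1.7, -14.0, -5.1, -1]
[-124.0, -155.3, 15.4, -2.1, -17.4, -6.4, -1]
[-148.9, -186.3, 18.5, -2.5, -20.9, -7.7, -1]
[-173.7, -217.4, 21.6, -2.9, -24.4, -9.0, -1]
[-198.5, -248.4, 24.7, -3.4, -27.9, -10.3, -1]
[-223.3, -279.5, 27.8, -3.8, -31.4, -11.5, -1]
[-248.1, -310.5, 30.9, -4.2, -34.9, -12.8, -1]
```

step_arm(deltas=[[[-25,-31,3,0,-3,-1,-1],[-50,-62,6,-1,-7,-3,-1],[-74,-93,9,-1,-10,-4,-1],[-99,-124,12,-2,-14,-5,-1],[-124,-155,15,-2,-17,-6,-1]]])

```text
t: 1.15
position: [235.1, 318.3, 315.3]
eef_rot: [0.061, 0.987, -0.001, 0.15]
wrist_force: [0.6, 0.1, 0.3]
gripper_width: 93.8
```

Run:
```python
from h import *
rows([320,140,300],5,down(0,35))
```

```text
dist 198 turn 19
[-19.5, -33.4, 8.7, -0.4, -3.5, -1.3, -1]
[-39.0, -66.8, 17.3, -0.9, -7.1, -2.7, -1]
[-58.5, -100.1, 26.0, -1.3, -10.6, -4.0, -1]
[-78.0, -133.5, 34.6, -1.8, -14.2, -5.4, -1]
[-97.5, -166.9, 43.3, -2.2, -17.7, -6.7, -1]
```

step_arm(deltas=[[[-20,-33,9,0,-3.5,-1,-1],[-39,-67,17,-1,-7,-3,-1],[-58,-100,26,-1,-11,-4,-1],[-78,-133,35,-2,-14,-5,-1],[-98,-167,43,-2,-18,-7,-1]]])

```text
t: 1.65
position: [327.4, 146.9, 302.1]
eef_rot: [-0.002, 0.954, -0.007, 0.3]
wrist_force: [-16.9, -8.5, 3.8]
gripper_width: 93.7
```

Run:
```python
from h import *
st();cap('wrist','w1')
```

```text
{'t': 1.65, 'qpos': [0.582, -0.757, 1.91, -0.333, 1.473, -1.049], 'position': [327.436, 146.901, 302.069], 'eef_rot': [-0.002, 0.954, -0.007, 0.3], 'wrist_force': [-16.903, -8.473, 3.791], 'gripper_width': 93.663}
```

View pics/w1.png

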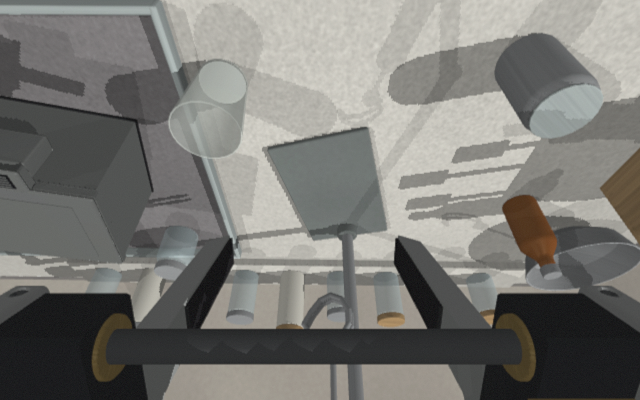

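Run:
```python
from h import *
st()
rows([420,-190,270],10,down(-12,0))
```

```text
{'t': 1.7, 'qpos': [0.572, -0.755, 1.916, -0.336, 1.47, -1.053], 'position': [329.726, 142.701, 298.562], 'eef_rot': [0.0, 0.954, -0.012, 0.299], 'wrist_force': [-1.978, -1.722, -3.395], 'gripper_width': 94.155}
dist 346 turn 37
[-5.6, -33.1, 8.3, 0.2, 3.5, 1.2, -1]
[-11.1, -66.3, 16.5, 0.4, 7.0, 2.3, -1]
[-16.7, -99.4, 24.8, 0.7, 10.4, 3.5, -1]
[-22.2, -132.5, 33.0, 0.9, 13.9, 4.6, -1]
[-27.8, -165.6, 41.3, 1.1, 17.4, 5.8, -1]
[-33.3, -198.8, 49.6, 1.3, 20.9, 7.0, -1]
[-38.9, -231.9, 57.8, 1.6, 24.3, 8.1, -1]
[-44.5, -265.0, 66.1, 1.8, 27.8, 9.3, -1]
[-50.0, -298.2, 74.3, 2.0, 31.3, 10.4, -1]
[-55.6, -331.3, 82.6, 2.2, 34.8, 11.6, -1]
```

step_arm(deltas=[[[-8,-20,10,0,4,1,-1],[-20,-50,24,0,9,2,-1],[-30,-90,34,0,14,3,-1],[-36,-130,40,1,19,4,-1],[-40,-166,48,1,23,5,-1]]])

```text
t: 2.2
position: [389.1, -26.2, 286.3]
eef_rot: [0.048, 0.994, -0.007, 0.102]
wrist_force: [0.6, 0.9, 0.5]
gripper_width: 94.3
```

Run:
```python
from h import *
st()
rows([420,-190,270],5,down(-12,0))
```

```text
{'t': 2.2, 'qpos': [-0.235, -0.44, 1.673, 0.025, 1.706, -1.704], 'position': [389.082, -26.209, 286.262], 'eef_rot': [0.048, 0.994, -0.007, 0.102], 'wrist_force': [0.584, 0.909, 0.466], 'gripper_width': 94.284}
dist 167 turn 13
[-8.4, -32.0, 5.2, 0.1, 2.3, 1.3, -1]
[-16.9, -64.0, 10.4, 0.2, 4.7, 2.6, -1]
[-25.3, -96.0, 15.6, 0.3, 7.0, 3.9, -1]
[-33.7, -128.0, 20.8, 0.4, 9.4, 5.2, -1]
[-42.2, -160.0, 26.0, 0.5, 11.7, 6.5, -1]
```

step_arm(deltas=[[[-8,-32,5,0,2,1,0],[-17,-64,10,0,5,3,1],[-25,-96,16,0,7,4,1],[-34,-128,21,0,9,5,1],[-42,-160,26,0,12,6,1]]])

```text
t: 2.7
position: [419.6, -191.3, 269.8]
eef_rot: [0.101, 0.995, 0.004, -0.003]
wrist_force: [-0.1, 0.8, -0.4]
gripper_width: 57.5
```

Run:
```python
from h import *
st();cap('wrist','w2')
```

```text
{'t': 2.7, 'qpos': [-0.554, -0.109, 1.439, 0.004, 1.821, -1.921], 'position': [419.595, -191.269, 269.773], 'eef_rot': [0.101, 0.995, 0.004, -0.003], 'wrist_force': [-0.056, 0.835, -0.376], 'gripper_width': 57.477}
```

View pics/w2.png

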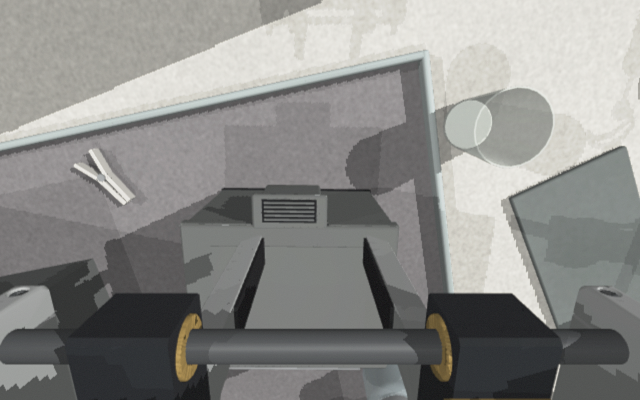

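The wrist picture shows the black ribbed tab pad at about (261-328,197-223), in front of the lid's front edge at row 223 (columns 182-398).

Run:
```python
from h import *
p=load('w2')[0]; g=p.max(2); m=(g[185:232,240:345]<70).astype(np.uint8)
n,l,s,c=cv2.connectedComponentsWithStats(m); i=1+np.argmax(s[1:,4]); print(s[1:],); 
for u,v in[(261,198),(326,198),(261,222),(326,222),(293,210)]: print(u,v,onz('w2',u,v,158).round(1))
a=onz('w2',182,223,156);b=onz('w2',398,223,156);print('front edge',a,b,np.linalg.norm(a-b),np.degrees(np.arctan2(*(b-a)[:2])))
p,d,X=cloud('w2'); print('z tab',X[210,293],'lid',X[240,300], X[240,330])
for z in (p[185:232,170:410],): cv2.imwrite('pics/w2z.png',cv2.resize(z[:,:,::-1],None,fx=3.3,fy=3.3))
```

```text
[[  0   3  25   3  58]
 [ 81   4  24   3  53]
 [  0  11  12  28 292]
 [ 22  14  54  24 489]
 [ 88  39   1   1   1]]
261 198 [ 406.8 -235.8  158. ]
326 198 [ 418.7 -178.3  158. ]
261 222 [ 429.  -241.4  158. ]
326 222 [ 441.1 -182.7  158. ]
293 210 [ 423.7 -210.   158. ]
front edge [ 415.67060556 -313.69915768  156.        ] [ 456.37687959 -117.22730093  156.        ] 200.64443983923323 11.705287298755177
z tab [ 423.69607895 -210.00275142  157.94288572] lid [ 454.53378851 -210.20112016  155.61100998] [ 459.86337443 -182.43203767  156.68127199]
```

View pics/w2z.png

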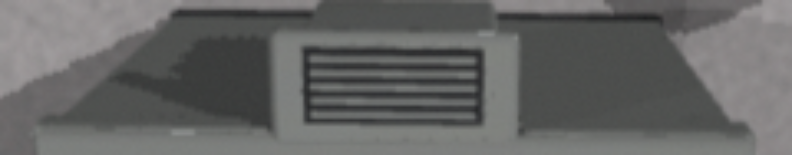

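Run:
```python
from h import *
rows([416,-211,172],3,down(-12,0),g=1)
```

```text
dist 96 turn 1
[0.2, -5.5, 31.5, 0.1, -0.2, 0.1, 1]
[0.4, -10.9, 63.0, 0.2, -0.5, 0.1, 1]
[0.6, -16.4, 94.6, 0.3, -0.7, 0.2, 1]
```

step_arm(deltas=[[[0,-8,30,0,0,0,1],[0,-16,60,0,0,0,1],[0.6,-16,94,0,-0.7,0,1],[0.6,-16,94,0,-0.7,0,1],[0.6,-16,94,0,-0.7,0,1]]])

```text
t: 3.25
position: [415.9, -210.2, 172.7]
eef_rot: [0.103, 0.995, 0.003, -0.0]
wrist_force: [0.5, -0.1, 0.1]
gripper_width: 13.3
```

Run:
```python
from h import *
st();cap('wrist','w3');cap('side','s3')
rows([416,-211,159],1,down(-12,0),g=1)
```

```text
{'t': 3.25, 'qpos': [-0.593, -0.091, 1.613, 0.005, 1.622, -1.957], 'position': [415.912, -210.175, 172.694], 'eef_rot': [0.103, 0.995, 0.003, -0.0], 'wrist_force': [0.525, -0.124, 0.144], 'gripper_width': 13.343}
dist 16 turn 0
[1.5, -0.2, 16.2, 0.2, 0.3, 0.2, 1]
```

View pics/w3.png

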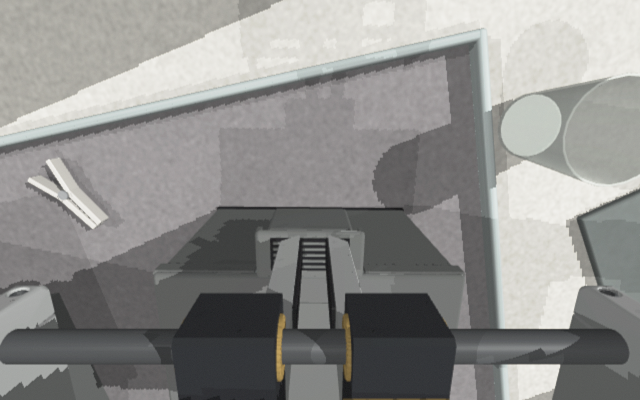

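The fingers stand over the tab, centred on it at about (313,240).

step_arm(deltas=[[[0,0,8,0,0,0,1],[0,0,13,0,0,0,1],[0,0,17,0,0,0,1],[0,0,19,0,0,0,1]]])

```text
t: 3.75
position: [417.5, -210.9, 155.9]
eef_rot: [0.103, 0.995, 0.001, 0.002]
wrist_force: [-0.0, 1.2, 1.5]
gripper_width: 0.3
```

step_arm(deltas=[[[0,0,2,0,0,0,1],[0,0,4,0,0,0,1],[0,0,5,0,0,0,1],[0,0,5,0,0,0,1]]])

```text
t: 4.15
position: [417.3, -210.9, 150.8]
eef_rot: [0.103, 0.995, 0.001, 0.002]
wrist_force: [-1.1, 0.9, 1.7]
gripper_width: 0.5
```

step_arm(deltas=[[[0,0,1,0,0,0,1],[0,0,2,0,0,0,1],[0,0,2,0,0,0,1]]])

```text
t: 4.45
position: [417.4, -211.0, 149.2]
eef_rot: [0.103, 0.995, 0.001, 0.002]
wrist_force: [-0.7, 0.3, 4.1]
gripper_width: 0.3
```

step_arm(deltas=[[[2,0,-3,0,0,0,1],[40,0,-10,0,0,0,1],[80,0,-20,0,0,0,1],[110,0,-40,0,0,0,1],[110,0,-60,0,0,0,1]]])

```text
t: 4.95
position: [306.8, -187.7, 208.9]
eef_rot: [0.104, 0.995, 0.001, 0.002]
wrist_force: [0.4, -1.5, -0.3]
gripper_width: 0.2
```

step_arm(deltas=[[[0,0,-20,0,0,0,-1],[0,0,-40,0,0,0,-1],[0,0,-50,0,0,0,-1],[0,0,-50,0,0,0,-1],[0,0,-50,0,0,0,-1]]])

```text
t: 5.45
position: [306.5, -187.7, 258.1]
eef_rot: [0.104, 0.995, 0.002, 0.001]
wrist_force: [0.4, -0.8, -1.1]
gripper_width: 36.9
```

Run:
```python
from h import *
st();cap('wrist','w4');cap('side','s4');cap('top','t4')
p=load('t4')[0];q=load('s4')[0]
a=cv2.resize(p[140:280,300:460],None,fx=2.5,fy=2.5);b=cv2.resize(q[200:340,230:430],None,fx=2,fy=2)
cv2.imwrite('pics/ts4.png',np.hstack([a[:280],b[:280]])[:,:,::-1])
```

```text
{'t': 5.45, 'qpos': [-0.712, -0.35, 1.655, 0.004, 1.837, -2.074], 'position': [306.519, -187.693, 258.128], 'eef_rot': [0.104, 0.995, 0.002, 0.001], 'wrist_force': [0.446, -0.829, -1.08], 'gripper_width': 36.932}
```

View pics/w4.png

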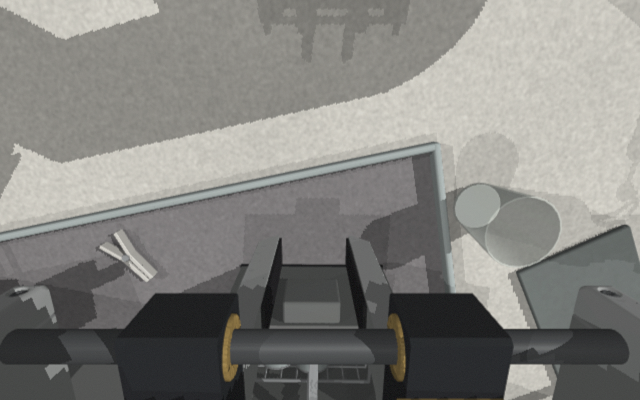

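View pics/ts4.png

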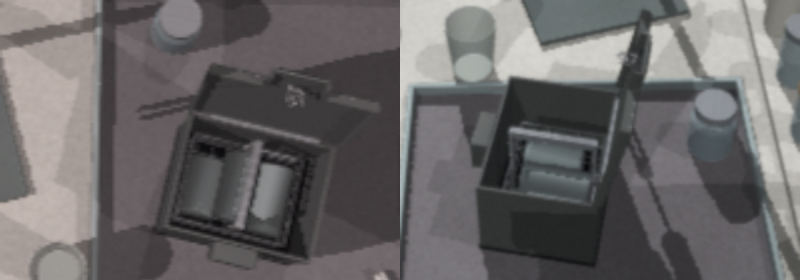

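The lid is fully open, with the tab at the top. The cans and the light bar running front to back show in the top crop at (250,185) and in the side crop at (555,140).

Run:
```python
from h import *
rows([460,-220,300],5,down(-12,0))
```

```text
dist 163 turn 0
[-31.4, 0.0, -8.4, 0.0, 0.0, 0.0, -1]
[-62.9, 0.0, -16.9, 0.1, 0.0, 0.0, -1]
[-94.3, 0.0, -25.3, 0.1, 0.0, 0.1, -1]
[-125.7, 0.0, -33.8, 0.2, 0.1, 0.1, -1]
[-157.1, 0.0, -42.2, 0.2, 0.1, 0.1, -1]
```

step_arm(deltas=[[[-31,0,-8,0,0,0,-1],[-63,0,-17,0,0,0,-1],[-94,0,-25,0,0,0,-1],[-126,0,-34,0,0,0,-1],[-157,0,-42,0,0,0,-1]]])

```text
t: 6.1
position: [461.0, -220.0, 299.0]
eef_rot: [0.103, 0.995, 0.002, -0.0]
wrist_force: [-0.5, -0.3, 0.2]
gripper_width: 88.9
```

Run:
```python
from h import *
st();cap('wrist','w5')
```

```text
{'t': 6.1, 'qpos': [-0.559, 0.001, 1.276, 0.004, 1.866, -1.921], 'position': [460.982, -219.984, 298.965], 'eef_rot': [0.103, 0.995, 0.002, -0.0], 'wrist_force': [-0.5, -0.261, 0.165], 'gripper_width': 88.885}
```

View pics/w5.png

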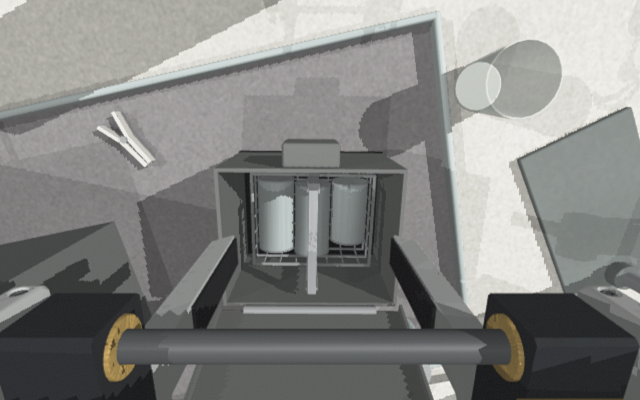

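The bar runs from about (314,182) to (311,293) in this view, about 10 px wide, over the three cans.

Run:
```python
from h import *
p,d,X=cloud('w5')
for v in (186,200,230,260,285):
    r=[u for u in range(295,330) if 131<X[v,u,2]<152]; print(v,r[:1],r[-1:], X[v,int(np.mean(r))].round(1) if r else X[v,313].round(1))
a=onz('w5',313.5,183,141);b=onz('w5',311.5,293,141);print(a,b,(a+b)/2,np.linalg.norm(a-b),np.degrees(np.arctan2(*(b-a)[1::-1])))
p,d,Y=cloud('t4'); m=(Y[...,2]>128)&(Y[...,2]<150); m[:, :380]=0;m[:,440:]=0;m[:200]=0;m[:236]&=True
c=Y[m]; o=np.array([511,-231,0]);L=R.from_euler('z',12,degrees=True).apply(c-o)
k=(abs(L[:,1])<25)&(abs(L[:,0])<70);print('top: local',L[k].mean(0),L[k].min(0),L[k].max(0),k.sum())
pq=load('t4')[0];cv2.imwrite('pics/t4z.png',cv2.resize(pq[190:250,360:440][:,:,::-1],None,fx=9,fy=9,interpolation=cv2.INTER_CUBIC))
```

```text
186 [] [] [ 462.8 -219.6  118.4]
200 [309] [317] [ 472.7 -221.8  140.1]
230 [308] [316] [ 505.4 -229.8  139.8]
260 [308] [316] [ 540.  -237.1  140. ]
285 [307] [315] [ 569.3 -244.4  141.3]
[ 454.73331317 -217.48089576  141.        ] [ 579.550342   -246.00807764  141.        ] [ 517.14182759 -231.7444867   141.        ] 128.03550598481422 -12.873943781697358
top: local [  0.17276497   1.92263744 140.54253122] [-69.66731811 -19.98769451 128.84182524] [ 58.21319127  24.24701286 149.31859386] 123
```

View pics/t4z.png

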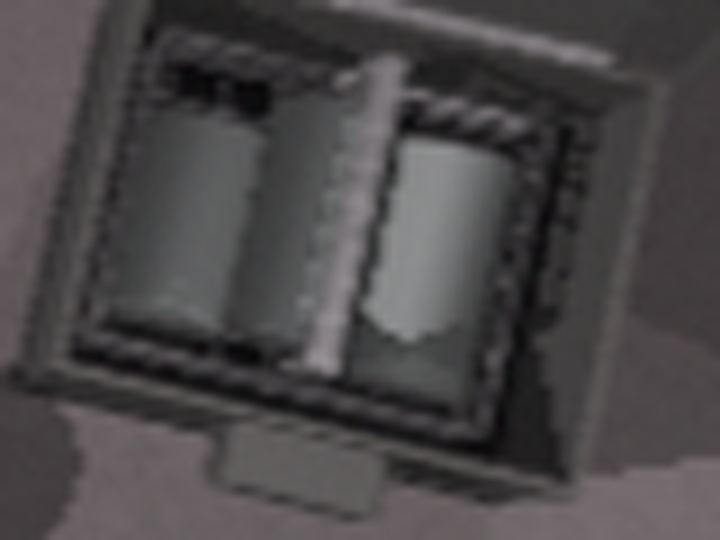

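Run:
```python
from h import *
a=onz('t4',402.8,196.1,141);b=onz('t4',395.9,231.1,141);print(a,b,(a+b)/2,np.linalg.norm(a-b))
t=np.array([491.5,-226.2,120.1]);z=down(-13,25).apply([0,0,1]);print(z)
rows(t-90*z,4,down(-13,25))
```

```text
[ 580.75384341 -245.61269118  141.        ] [ 462.12742184 -222.65834494  141.        ] [ 521.44063262 -234.13551806  141.        ] 120.82685919673781
[ 0.41178658 -0.09506842 -0.90630779]
dist 97 turn 25
[2.8, 0.2, 24.2, 0.1, -6.2, 0.3, -1]
[5.5, 0.3, 48.3, 0.3, -12.4, 0.6, -1]
[8.3, 0.5, 72.5, 0.4, -18.7, 0.8, -1]
[11.1, 0.6, 96.6, 0.6, -24.9, 1.1, -1]
```

step_arm(deltas=[[[1,0,24,0,-6,0,-1],[3,0,48,0,-12,1,-1],[6,0,72,0,-19,1,-1],[9,1,97,0.6,-25,1,-1],[9,1,97,0.6,-25,1,-1]]])

```text
t: 6.65
position: [446.5, -210.6, 183.6]
eef_rot: [0.112, 0.972, -0.017, 0.204]
wrist_force: [-1.5, 1.3, -1.9]
gripper_width: 94.1
```

Run:
```python
from h import *
st();cap('wrist','w6')
rows([493.5,-226.7,120],5,down(-13,25))
```

```text
{'t': 6.65, 'qpos': [-0.692, -0.342, 1.853, 0.2, 1.269, -2.059], 'position': [446.527, -210.589, 183.649], 'eef_rot': [0.112, 0.972, -0.017, 0.204], 'wrist_force': [-1.506, 1.268, -1.889], 'gripper_width': 94.122}
dist 85 turn 1
[-2.0, -0.6, 16.8, 0.1, -0.1, -0.0, -1]
[-4.0, -1.2, 33.7, 0.1, -0.3, -0.0, -1]
[-5.9, -1.8, 50.5, 0.2, -0.4, -0.1, -1]
[-7.9, -2.4, 67.3, 0.2, -0.6, -0.1, -1]
[-9.9, -3.1, 84.2, 0.3, -0.7, -0.1, -1]
```

View pics/w6.png

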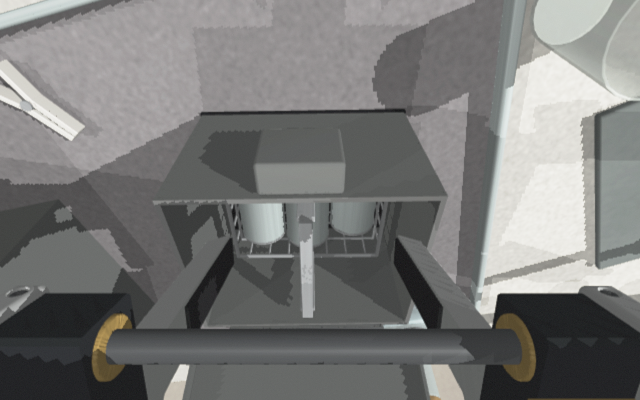

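The bar stands between the fingers: (307,205) to (307,317), with the finger gap centred at column 315.

step_arm(deltas=[[[-2,0,17,0,0,0,-1],[-4,-1,34,0,0,0,-1],[-6,-2,51,0,0,0,-1],[-8,-2.5,68,0,-0.5,0,-1],[-10,-3,84,0,-0.5,0,-1]]])

```text
t: 7.2
position: [498.6, -229.8, 126.3]
eef_rot: [0.11, 0.97, -0.024, 0.217]
wrist_force: [-0.7, -0.4, 0.2]
gripper_width: 94.2
```

step_arm(deltas=[[[0,0,0,0,0,0,0.3],[0,0,0,0,0,0,0.8],[0,0,0,0,0,0,1],[0,0,0,0,0,0,1],[0,0,0,0,0,0,1]]])

```text
t: 7.7
position: [498.9, -230.1, 127.4]
eef_rot: [0.11, 0.969, -0.024, 0.218]
wrist_force: [-0.7, -0.6, -0.5]
gripper_width: 57.4
```

Run:
```python
from h import *
st();cap('side','s7');cap('wrist','w7')
q=load('s7')[0]
b=cv2.resize(q[200:340,230:430],None,fx=4,fy=4);cv2.imwrite('pics/s7z.png',b[:,:,::-1])
```

```text
{'t': 7.7, 'qpos': [-0.65, -0.197, 1.864, 0.202, 1.076, -2.055], 'position': [498.926, -230.097, 127.377], 'eef_rot': [0.11, 0.969, -0.024, 0.218], 'wrist_force': [-0.737, -0.577, -0.526], 'gripper_width': 57.41}
```

View pics/s7z.png

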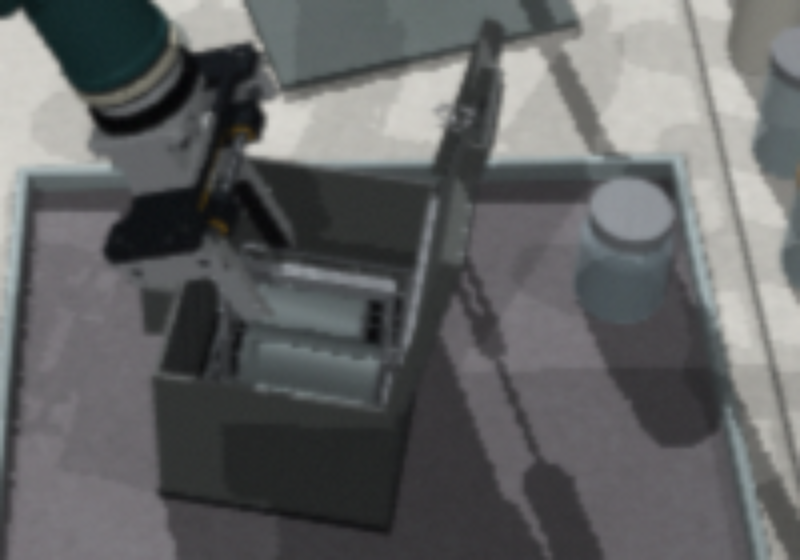

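View pics/w7.png

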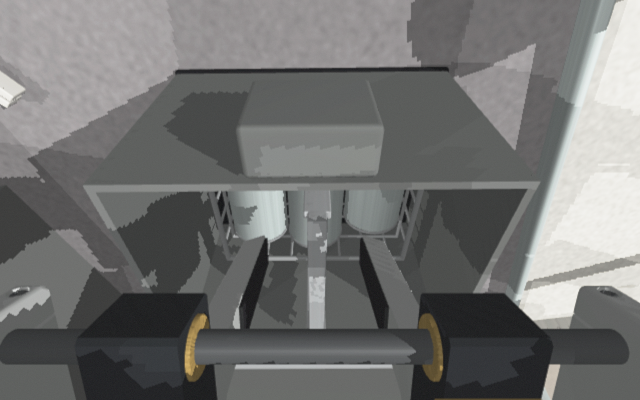

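The fingers are only half shut, and the TCP sits about 7 mm higher than planned, so I correct that before closing.

Run:
```python
from h import *
st();rows([493.5,-227.5,119],1,down(-13,25))
```

```text
{'t': 7.8, 'qpos': [-0.65, -0.197, 1.865, 0.202, 1.076, -2.055], 'position': [498.58, -229.844, 126.686], 'eef_rot': [0.11, 0.97, -0.024, 0.217], 'wrist_force': [-0.899, 0.299, 0.045], 'gripper_width': 49.409}
dist 10 turn 0
[8.2, 1.1, 4.6, 0.1, 0.3, 0.0, -1]
```

step_arm(deltas=[[[5,1,3,0,0,0,0],[8,1,5,0,0,0,0.1],[8,1,5,0,0,0,0.3],[8,1,5,0,0,0,1],[8,1,5,0,0,0,1]]])

```text
t: 8.3
position: [493.9, -227.8, 118.8]
eef_rot: [0.11, 0.97, -0.024, 0.217]
wrist_force: [-0.9, -0.8, 0.2]
gripper_width: 21.5
```

step_arm(deltas=[[[0,0,0,0,0,0,1],[0,0,0,0,0,0,1],[0,0,0,0,0,0,1],[0,0,0,0,0,0,1],[0,0,0,0,0,0,1]]])

```text
t: 8.8
position: [494.0, -227.8, 119.0]
eef_rot: [0.11, 0.97, -0.024, 0.218]
wrist_force: [-0.1, 0.7, 1.0]
gripper_width: 9.6
```

Run:
```python
from h import *
s=st();cap('wrist','w8')
g=s['position']-15*R.from_quat(s['eef_rot']).apply([0,0,1]);print('grip pt',g)
```

```text
{'t': 8.8, 'qpos': [-0.653, -0.203, 1.887, 0.205, 1.061, -2.062], 'position': [493.986, -227.752, 118.979], 'eef_rot': [0.11, 0.97, -0.024, 0.218], 'wrist_force': [-0.107, 0.659, 1.009], 'gripper_width': 9.6}
grip pt [ 487.73638237 -226.33698344  132.5409219 ]
```

View pics/w8.png

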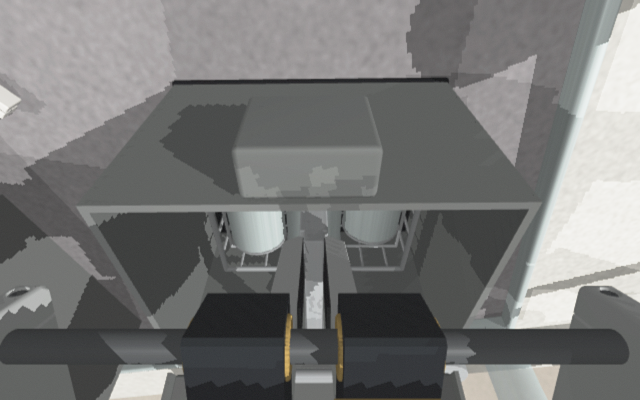

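The fingers hold the bar, with a width of 9.6 mm. Now I lift straight up.

Run:
```python
from h import *
s=st();rows(s['position']+[-8,2,100],5,g=1)
```

```text
{'t': 8.85, 'qpos': [-0.653, -0.203, 1.887, 0.205, 1.061, -2.062], 'position': [494.0, -227.776, 119.011], 'eef_rot': [0.11, 0.97, -0.024, 0.218], 'wrist_force': [0.067, 1.302, 1.377], 'gripper_width': 9.989}
dist 100 turn 0
[-7.1, 0.1, -18.8, 0.0, 0.0, 0.0, 1]
[-14.1, 0.1, -37.6, 0.0, 0.0, 0.0, 1]
[-21.2, 0.2, -56.4, 0.0, 0.0, 0.0, 1]
[-28.2, 0.2, -75.1, 0.0, 0.0, 0.0, 1]
[-35.3, 0.3, -93.9, 0.0, 0.0, 0.0, 1]
```

step_arm(deltas=[[[-1.4,0,-3,0,0,0,1],[-3,0,-7,0,0,0,1],[-6,0,-14,0,0,0,1],[-9,0,-22,0,0,0,1],[-12,0,-30,0,0,0,1]]])

```text
t: 9.35
position: [492.0, -227.4, 152.1]
eef_rot: [0.11, 0.969, -0.024, 0.218]
wrist_force: [0.8, -0.2, -2.6]
gripper_width: 9.6
```

Run:
```python
from h import *
s=st();cap('side','s9');cap('wrist','w9')
q=load('s9')[0]
b=cv2.resize(q[180:320,230:430],None,fx=4,fy=4);cv2.imwrite('pics/s9z.png',b[:,:,::-1])
```

```text
{'t': 9.35, 'qpos': [-0.655, -0.231, 1.842, 0.199, 1.133, -2.048], 'position': [492.036, -227.433, 152.11], 'eef_rot': [0.11, 0.969, -0.024, 0.218], 'wrist_force': [0.78, -0.185, -2.641], 'gripper_width': 9.583}
```

View pics/s9z.png

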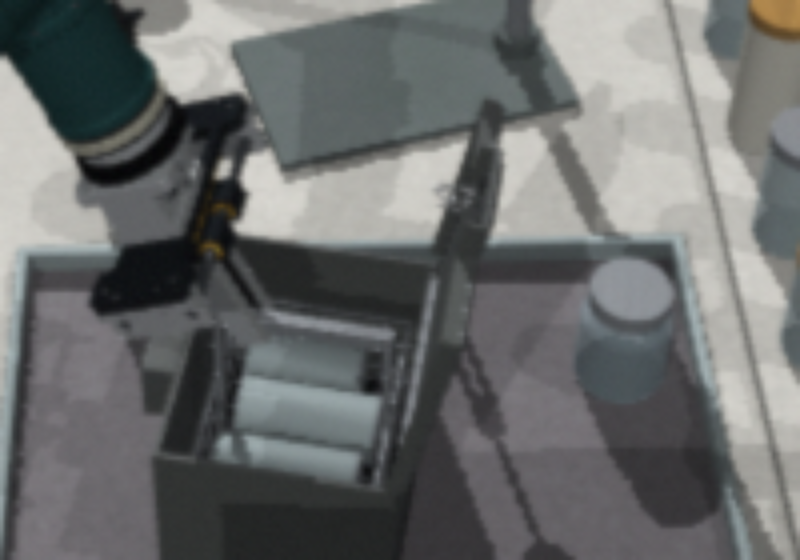

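The basket is rising in the grip, and its bar is about level in the side crop, (270,315) to (390,335).

Run:
```python
from h import *
s=st();rows([482,-226,292],5,g=1)
```

```text
{'t': 9.45, 'qpos': [-0.655, -0.232, 1.84, 0.199, 1.132, -2.048], 'position': [493.021, -228.146, 153.901], 'eef_rot': [0.11, 0.969, -0.025, 0.219], 'wrist_force': [-0.59, 0.139, -2.503], 'gripper_width': 10.041}
dist 139 turn 0
[-9.9, -0.1, -25.9, 0.0, 0.0, 0.0, 1]
[-19.7, -0.2, -51.8, 0.0, 0.0, 0.0, 1]
[-29.6, -0.3, -77.7, 0.0, 0.0, 0.0, 1]
[-39.5, -0.3, -103.6, 0.0, 0.0, 0.0, 1]
[-49.4, -0.4, -129.5, 0.0, 0.0, 0.0, 1]
```

step_arm(deltas=[[[-5,0,-13,0,0,0,1],[-12,0,-31,0,0,0,1],[-20,0,-51,0,0,0,1],[-27,0,-71,0,0,0,1],[-34,0,-90,0,0,0,1]]])

```text
t: 9.95
position: [485.0, -226.3, 251.8]
eef_rot: [0.11, 0.969, -0.025, 0.22]
wrist_force: [0.7, -0.4, -2.2]
gripper_width: 9.7
```

step_arm(deltas=[[[-6,0,-16,0,0,0,1],[-11,0,-30,0,0,0,1],[-15,0,-39,0,0,0,1],[-16,0,-42,0,0,0,1],[-16,0,-42,0,0,0,1]]])

```text
t: 10.45
position: [481.4, -225.4, 296.6]
eef_rot: [0.11, 0.969, -0.025, 0.22]
wrist_force: [1.4, 0.3, -2.2]
gripper_width: 9.4
```

Run:
```python
from h import *
s=st();cap('side','s10');cap('top','t10');cap('wrist','w10')
q=load('s10')[0]
b=cv2.resize(q[120:320,200:420],None,fx=3,fy=3);cv2.imwrite('pics/s10z.png',b[:,:,::-1])
```

```text
{'t': 10.45, 'qpos': [-0.668, -0.29, 1.603, 0.187, 1.423, -2.002], 'position': [481.412, -225.444, 296.603], 'eef_rot': [0.11, 0.969, -0.025, 0.22], 'wrist_force': [1.437, 0.252, -2.195], 'gripper_width': 9.377}
```

View pics/s10z.png

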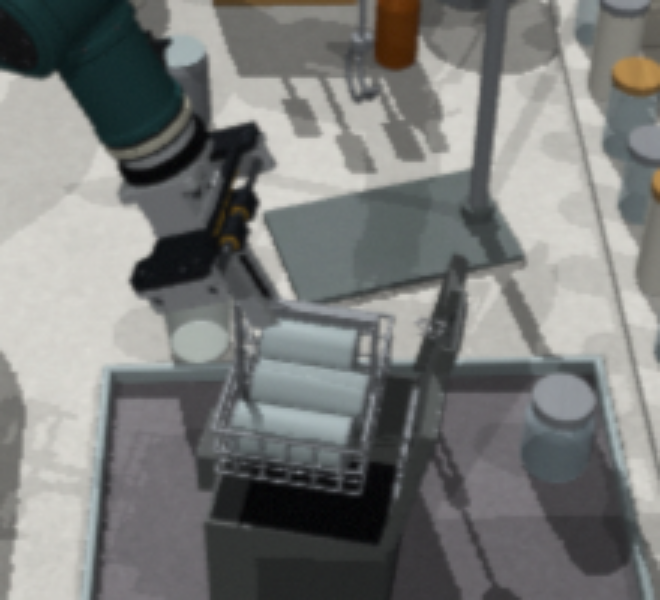

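View pics/w10.png

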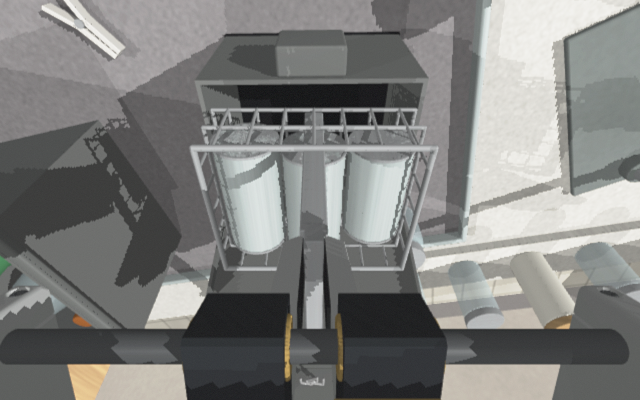

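```bash
cat > bar.py <<'E'
from h import *
import sys
def bar(fn,s,verbose=True):
    Rt=R.from_quat(s['eef_rot']); g=s['position']-15*Rt.apply([0,0,1])
    y=Rt.apply([0,1,0]); yaw=np.arctan2(-y[0],y[1]); ax=np.array([np.cos(yaw),np.sin(yaw),0])
    p,d,X=cloud(fn); L=(X-g)@np.stack([ax,np.cross([0,0,1],ax),[0,0,1]],1)
    m=(abs(L[...,1])<12)&(L[...,0]>12)&(L[...,0]<105)&(abs(L[...,2])<30)&(d>0)
    q=L[m]; print(fn,'g',g.round(1),'yaw',np.degrees(yaw).round(1),'n',len(q))
    if len(q)>5:
        f=np.polyfit(q[:,0],q[:,2],1); f2=np.polyfit(q[:,0],q[:,1],1); print(' x max',q[:,0].max().round(1),' top z=%.1f slope %.3f  ; y=%.1f slope %.3f'%(f[1],f[0],f2[1],f2[0]))
    return q
if __name__=='__main__':
    s=manip.observe()
    for f in sys.argv[1:]: bar(f,s)
E
python3 bar.py s10 t10 w10
python3 - <<'E'
from h import *
p=load('t10')[0];cv2.imwrite('pics/t10z.png',cv2.resize(p[130:280,240:460][:,:,::-1],None,fx=3.5,fy=3.5,interpolation=cv2.INTER_CUBIC))
E
```

```text
s10 g [ 474.8 -223.7  308.6] yaw -12.9 n 243
 x max 97.1  top z=9.7 slope -0.086  ; y=-1.9 slope -0.004
t10 g [ 474.8 -223.7  308.6] yaw -12.9 n 127
 x max 95.1  top z=9.2 slope -0.042  ; y=0.7 slope 0.024
w10 g [ 474.8 -223.7  308.6] yaw -12.9 n 707
 x max 92.0  top z=16.3 slope -0.275  ; y=0.3 slope 0.003
```

View pics/t10z.png

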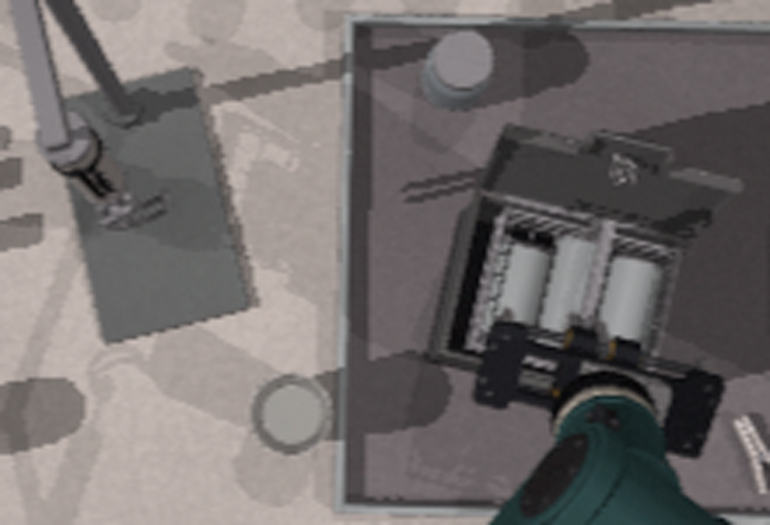

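Run:
```python
from h import *
from scipy.optimize import least_squares
# tube circle fit from side depth
p,d,X=cloud('s10'); m=(X[...,2]>405)&(X[...,2]<570)&(abs(X[...,0]-576)<30)&(abs(X[...,1]-165)<35); w=X[m]
r=least_squares(lambda c:np.hypot(w[:,0]-c[0],w[:,1]-c[1])-18.5,[576,165],loss='soft_l1'); print('tube',len(w),r.x,np.abs(r.fun).mean())
for lo,hi in((405,480),(480,570)):
    v=w[(w[:,2]>lo)&(w[:,2]<hi)]; r=least_squares(lambda c:np.hypot(v[:,0]-c[0],v[:,1]-c[1])-18.5,[576,165],loss='soft_l1'); print(lo,r.x)
m=(X[...,2]>290)&(X[...,2]<390)&(abs(X[...,0]-576)<25)&(abs(X[...,1]-165)<35); print('stem',m.sum(),X[m].mean(0))
m=(X[...,2]>200)&(X[...,2]<285)&(abs(X[...,0]-576)<40)&(abs(X[...,1]-165)<60); print('hook',m.sum(),X[m].mean(0),X[m].min(0),X[m].max(0))
q=X[m]
for z in range(205,290,10):
    k=q[(q[:,2]>=z)&(q[:,2]<z+10)]; print(z,len(k),k.mean(0).round(1) if len(k) else '',(k.min(0)[:2].round(),k.max(0)[:2].round()) if len(k) else '')
# foot yaw
for fn in('s10','t10','t4'):
    p,d,X=cloud(fn); hsv=cv2.cvtColor(p,cv2.COLOR_RGB2HSV)
    m=(X[...,2]>3)&(X[...,2]<18)&(X[...,0]>440)&(X[...,0]<800)&(X[...,1]>40)&(X[...,1]<300)&(p.max(2)<115)&(p[...,0].astype(int)<p[...,1]+2)
    m=cv2.morphologyEx(m.astype(np.uint8),cv2.MORPH_OPEN,np.ones((3,3)))
    n,l,s,c=cv2.connectedComponentsWithStats(m);i=1+np.argmax(s[1:,4]);w=X[l==i]; print(fn,len(w),cv2.minAreaRect(w[:,:2].astype(np.float32)))
```

```text
tube 658 [576.56410019 172.17272722] 1.9188552415724671
405 [576.38537718 172.19841591]
480 [576.69670795 172.15859433]
stem 87 [575.92264999 167.10005219 327.81917633]
hook 95 [574.49800815 168.40370968 244.33191854] [561.35624844 130.14907189 221.18580295] [593.36839612 198.71953784 284.05757848]
205 0  
215 3 [574.4 178.  223.4] (array([567., 165.]), array([578., 185.]))
225 28 [574.7 170.3 229.9] (array([564., 151.]), array([589., 191.]))
235 21 [572.8 172.  240.4] (array([561., 140.]), array([591., 190.]))
245 19 [574.4 173.3 249.9] (array([561., 134.]), array([590., 199.]))
255 18 [579.3 151.5 259. ] (array([561., 130.]), array([593., 191.]))
265 3 [565.2 180.8 268.9] (array([564., 177.]), array([567., 184.]))
275 3 [565.6 173.1 279.8] (array([564., 169.]), array([567., 180.]))
285 0  
s10 1131 ((646.1459350585938, 185.01495361328125), (201.5410614013672, 166.21922302246094), 14.466724395751953)
t10 2146 ((619.0307006835938, 180.83775329589844), (266.52099609375, 156.18380737304688), 15.961718559265137)
t4 2175 ((619.1656494140625, 180.4468536376953), (266.3931579589844, 156.3665313720703), 15.671059608459473)
```

Hook seat: the tip gives (574,169), the stem (576,170), the foot plate (576,169), so I take (575.8,169.5) with the hook at yaw 15.5°. The bar is held 31 mm short of its middle and is nearly level. Next is leg 1: straight away from the bin in +y.

Run:
```python
from h import *
s=st();rows([470,-50,297],5,g=1)
```

```text
{'t': 10.6, 'qpos': [-0.668, -0.289, 1.605, 0.187, 1.423, -2.002], 'position': [481.078, -225.152, 295.017], 'eef_rot': [0.11, 0.969, -0.025, 0.219], 'wrist_force': [0.69, -0.253, -3.006], 'gripper_width': 9.354}
dist 176 turn 0
[8.9, 33.6, -4.6, 0.0, 0.0, 0.0, 1]
[17.7, 67.3, -9.3, 0.0, 0.0, 0.0, 1]
[26.6, 100.9, -13.9, 0.0, 0.0, 0.0, 1]
[35.5, 134.6, -18.6, 0.0, 0.0, 0.0, 1]
[44.3, 168.2, -23.2, 0.0, 0.0, 0.0, 1]
```

step_arm(deltas=[[[3,12,-2,0,0,0,1],[8,32,-4,0,0,0,1],[15,57,-8,0,0,0,1],[22,83,-11,0,0,0,1],[29,110,-15,0,0,0,1]]])

```text
t: 11.1
position: [473.2, -108.9, 295.2]
eef_rot: [0.11, 0.969, -0.024, 0.218]
wrist_force: [0.4, 0.2, -2.6]
gripper_width: 9.8
```

step_arm(deltas=[[[6,24,-3,0,0,0,1],[11,43,-6,0,0,0,1],[14,55,-8,0,0,0,1],[15,58,-8,0,0,0,1],[15,58,-8,0,0,0,1]]])

```text
t: 11.6
position: [469.3, -47.6, 295.6]
eef_rot: [0.109, 0.97, -0.024, 0.218]
wrist_force: [0.1, 0.1, -2.8]
gripper_width: 9.5
```

Run:
```python
from h import *
s=st();rows([578.3,66.3,275.7],10,down(15.5,25),g=1)
```

```text
{'t': 11.6, 'qpos': [-0.222, -0.434, 1.703, 0.0, 1.431, -1.567], 'position': [469.325, -47.613, 295.627], 'eef_rot': [0.109, 0.97, -0.024, 0.218], 'wrist_force': [0.089, 0.146, -2.822], 'gripper_width': 9.524}
dist 159 turn 28
[-6.4, 13.5, 5.3, -1.2, 0.0, -2.6, 1]
[-12.9, 27.1, 10.6, -2.4, 0.1, -5.1, 1]
[-19.3, 40.6, 15.8, -3.6, 0.1, -7.7, 1]
[-25.8, 54.1, 21.1, -4.8, 0.1, -10.3, 1]
[-32.2, 67.6, 26.4, -6.0, 0.2, -12.9, 1]
[-38.7, 81.2, 31.7, -7.2, 0.2, -15.4, 1]
[-45.1, 94.7, 37.0, -8.4, 0.2, -18.0, 1]
[-51.6, 108.2, 42.2, -9.6, 0.3, -20.6, 1]
[-58.0, 121.8, 47.5, -10.8, 0.3, -23.1, 1]
[-64.5, 135.3, 52.8, -12.0, 0.3, -25.7, 1]
```

step_arm(deltas=[[[-4,8,3,-1,0,-1.5,1],[-10,20,8,-2,0,-4,1],[-18,36,14,-3,0,-7,1],[-26,54,21,-5,0,-10,1],[-34,70,28,-6,0,-13,1]]])

```text
t: 12.1
position: [527.9, 12.0, 284.3]
eef_rot: [-0.014, 0.976, 0.003, 0.219]
wrist_force: [0.6, 0.4, -1.7]
gripper_width: 9.6
```

Run:
```python
from h import *
s=st();rows([578.3,66.3,275.7],5,down(15.5,25),g=1)
```

```text
{'t': 12.1, 'qpos': [-0.13, -0.306, 1.638, 0.068, 1.374, -1.728], 'position': [527.934, 11.998, 284.251], 'eef_rot': [-0.014, 0.976, 0.003, 0.219], 'wrist_force': [0.559, 0.366, -1.676], 'gripper_width': 9.576}
dist 75 turn 14
[-8.7, 10.6, 6.0, -1.2, 0.1, -2.5, 1]
[-17.3, 21.1, 12.0, -2.4, 0.1, -5.0, 1]
[-26.0, 31.7, 17.9, -3.5, 0.2, -7.5, 1]
[-34.7, 42.2, 23.9, -4.7, 0.2, -10.0, 1]
[-43.3, 52.8, 29.9, -5.9, 0.3, -12.5, 1]
```

step_arm(deltas=[[[-12,15,8,-2,0,-3,1],[-24,29,16,-3.5,0,-7,1],[-34,42,24,-5,0,-10,1],[-43,53,30,-6,0,-12.5,1],[-43,53,30,-6,0,-12.5,1]]])

```text
t: 12.6
position: [579.3, 67.5, 273.5]
eef_rot: [-0.133, 0.967, 0.031, 0.216]
wrist_force: [-0.3, 0.2, -2.5]
gripper_width: 9.7
```

```bash
python3 - <<'E'
from h import *
s=st();
for c in('side','top','wrist'): cap(c,c[0]+'13')
q=load('s13')[0];cv2.imwrite('pics/s13z.png',cv2.resize(q[40:240,220:420],None,fx=3,fy=3,interpolation=cv2.INTER_CUBIC)[:,:,::-1])
q=load('t13')[0];cv2.imwrite('pics/t13z.png',cv2.resize(q[140:260,230:370],None,fx=5,fy=5,interpolation=cv2.INTER_CUBIC)[:,:,::-1])
E
python3 bar.py s13 t13
```

```text
{'t': 12.6, 'qpos': [-0.069, -0.172, 1.552, 0.149, 1.348, -1.916], 'position': [579.34, 67.518, 273.459], 'eef_rot': [-0.133, 0.967, 0.031, 0.216], 'wrist_force': [-0.318, 0.17, -2.509], 'gripper_width': 9.737}
s13 g [572.   64.7 288.5] yaw 15.5 n 169
 x max 98.3  top z=6.8 slope -0.106  ; y=-1.1 slope -0.007
t13 g [572.   64.7 288.5] yaw 15.5 n 97
 x max 95.9  top z=9.0 slope -0.036  ; y=1.4 slope 0.005
```

View pics/s13z.png

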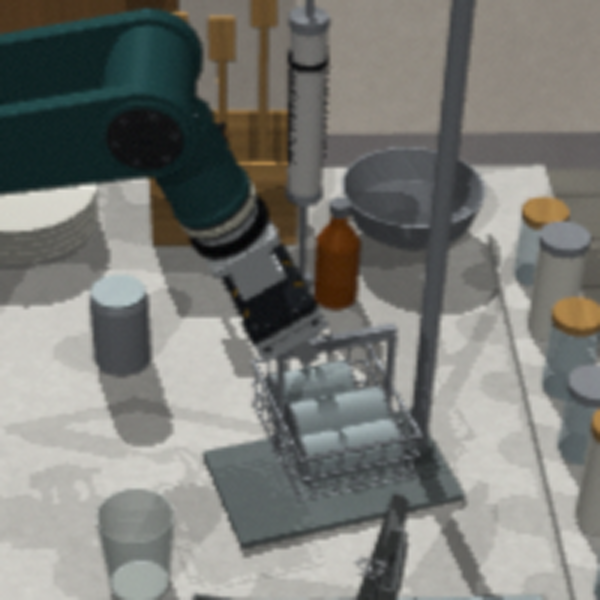

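View pics/t13z.png

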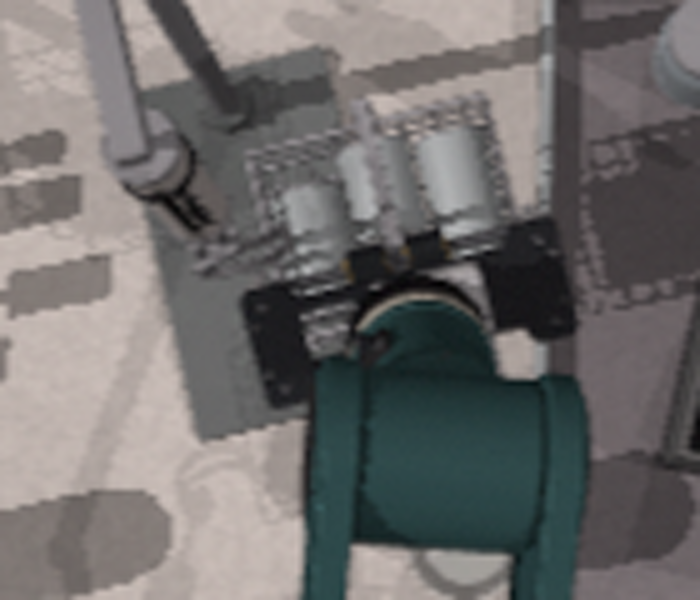

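View pics/w13.png

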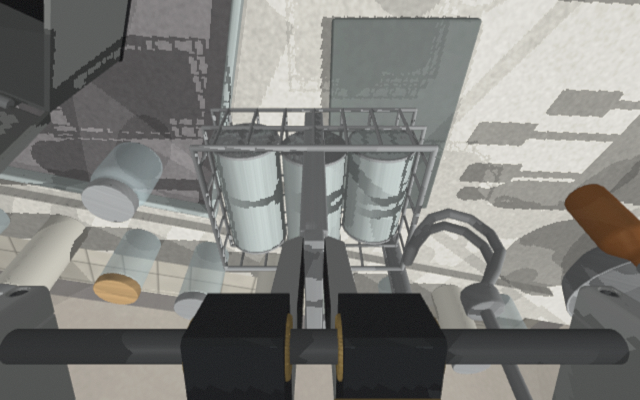

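The wrist view now shows the hook to the right of the basket: the tips at about (408,258), the two wires bending through (450,218), and the joint to the stem at (482,298). The basket hangs nearly level.

```bash
cat > hook.py <<'E'
from h import *
import sys
fn=sys.argv[1]; S=np.array([575.8,169.5,225.]); Q=R.from_euler('z',15.5,degrees=True)
p,d,X=cloud(fn); L=Q.inv().apply((X-S).reshape(-1,3)).reshape(X.shape)
m=(abs(L[...,0])<22)&(L[...,1]>-50)&(L[...,1]<40)&(L[...,2]>-60)&(L[...,2]<110)&(d>0)
m[:, :int(sys.argv[2]) if len(sys.argv)>2 else 0]=0
v,u=np.nonzero(m); q=L[m]; print(len(q))
for z in range(-60,110,8):
    k=(q[:,2]>=z)&(q[:,2]<z+8)
    if k.sum(): print(z,k.sum(),'mean',q[k].mean(0).round(1),'x %.0f..%.0f y %.0f..%.0f'%(q[k,0].min(),q[k,0].max(),q[k,1].min(),q[k,1].max()),'px',u[k].mean().round(),v[k].mean().round())
E
python3 hook.py w13 400
python3 - <<'E'
from h import *
q=load('w13')[0];cv2.imwrite('pics/w13z.png',cv2.resize(q[190:330,380:540],None,fx=5,fy=4.2,interpolation=cv2.INTER_CUBIC)[:,:,::-1])
E
```

```text
5028
-52 4 mean [ -9.4 -19.4 -45.2] x -21..2 y -20..-19 px 410.0 176.0
-44 24 mean [ -3.7 -21.1 -38.9] x -22..21 y -22..-20 px 408.0 186.0
-36 184 mean [ -2.8 -21.4 -33.6] x -22..22 y -26..-19 px 409.0 191.0
-28 142 mean [ -8.9 -26.6 -23.3] x -22..11 y -32..-19 px 406.0 194.0
-20 52 mean [-13.2 -25.9 -17.9] x -22..4 y -35..-19 px 410.0 194.0
-12 271 mean [ -2.  -20.1  -7.2] x -22..22 y -23..4 px 418.0 214.0
-4 631 mean [-2.8  0.6  0.9] x -11..9 y -18..17 px 449.0 221.0
4 444 mean [-3.2  3.5  7.7] x -11..8 y -25..22 px 456.0 227.0
12 393 mean [-3.8  4.4 15.8] x -12..9 y -31..25 px 461.0 235.0
20 337 mean [-4.6  3.3 24. ] x -12..9 y -35..27 px 463.0 243.0
28 429 mean [ -3.9 -13.1  32.1] x -11..9 y -38..26 px 443.0 253.0
36 152 mean [-7.3 18.  40. ] x -11..7 y 13..25 px 496.0 258.0
44 141 mean [-9.4 13.2 48.1] x -11..5 y 7..19 px 495.0 267.0
52 162 mean [-9.5  7.2 56. ] x -12..-6 y -7..14 px 491.0 277.0
60 450 mean [-7.7 -3.4 64.3] x -12..6 y -11..10 px 477.0 291.0
68 819 mean [-4.7 -1.8 72.5] x -12..10 y -11..11 px 484.0 306.0
76 185 mean [-2.6 -0.9 80.2] x -5..2 y -4..3 px 489.0 320.0
84 28 mean [-3.5  0.  84.8] x -5..-2 y -3..3 px 495.0 327.0
100 115 mean [ -2.4  -0.9 106.2] x -5..2 y -3..3 px 510.0 368.0
108 65 mean [ -2.7  -0.8 108.9] x -5..2 y -4..3 px 513.0 374.0
```

View pics/w13z.png

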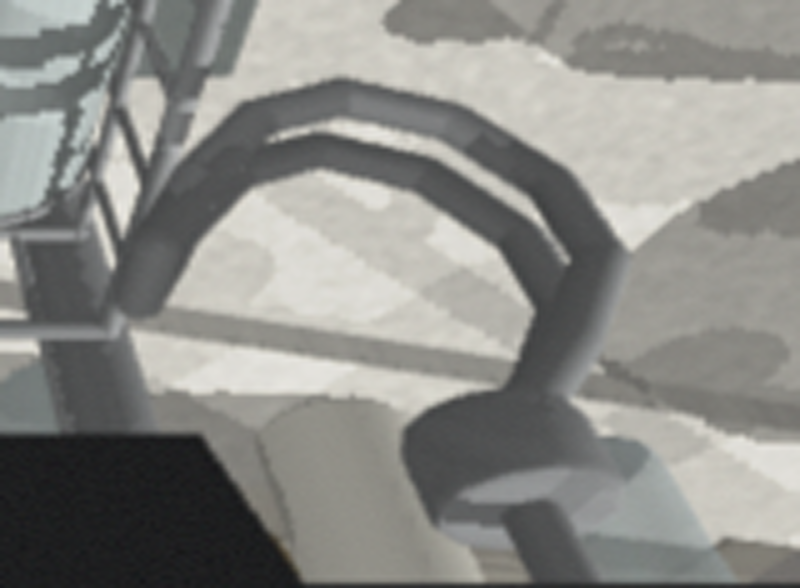

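The hook stands within 1-2 mm of my frame. A disc of 11 mm radius sits on the stem about 62 mm above the seat, so the bar should pass over the tip at about 48 mm above the seat.

```bash
cat > tgt.py <<'E'
from h import *
import sys
def T(y,z,x=0,S=(574.8,169.2,225.)):
    Q=R.from_euler('z',15.5,degrees=True); return np.array(S)+Q.apply([x-31.4,y,z+0.5])+15*down(15.5,25).apply([0,0,1])
if __name__=='__main__':
    y,z,n=float(sys.argv[1]),float(sys.argv[2]),int(sys.argv[3]); s=st(); print('T',T(y,z)); 
    Q=R.from_euler('z',15.5,degrees=True); b=Q.inv().apply(s['position']-T(0,0)); print('bar now in hook frame',b.round(1))
    rows(T(y,z),n,down(15.5,25),g=1)
E
python3 tgt.py -50 48 5
```

```text
{'t': 12.75, 'qpos': [-0.07, -0.176, 1.553, 0.148, 1.349, -1.914], 'position': [578.145, 66.384, 274.926], 'eef_rot': [-0.132, 0.967, 0.03, 0.216], 'wrist_force': [-0.315, -0.208, -2.883], 'gripper_width': 9.846}
T [564.01263998 114.3212896  259.90538319]
bar now in hook frame [   0.8 -100.    63. ]
dist 52 turn 0
[1.4, 10.0, 2.7, 0.0, 0.0, 0.0, 1]
[2.8, 20.0, 5.3, 0.0, 0.1, 0.0, 1]
[4.3, 30.0, 8.0, 0.0, 0.1, 0.0, 1]
[5.7, 40.0, 10.6, 0.0, 0.2, 0.0, 1]
[7.1, 50.0, 13.3, 0.1, 0.2, 0.0, 1]
```

step_arm(deltas=[[[1,6,3,0,0,0,1],[3,18,6,0,0,0,1],[4,32,9,0,0,0,1],[6,44,12,0,0,0,1],[7,50,13,0,0,0,1]]])

```text
t: 13.25
position: [562.9, 115.8, 259.6]
eef_rot: [-0.133, 0.967, 0.03, 0.216]
wrist_force: [-0.1, -0.6, -2.6]
gripper_width: 10.1
```

```bash
python3 tgt.py -17 48 5
python3 - <<'E'
from h import *
cap('wrist','w14');cap('side','s14');cap('top','t14')
E
python3 bar.py s14 t14; python3 hook.py w14 340 | awk '$2>60'
```

```text
{'t': 13.25, 'qpos': [0.044, -0.196, 1.599, 0.101, 1.31, -1.804], 'position': [562.92, 115.827, 259.613], 'eef_rot': [-0.133, 0.967, 0.03, 0.216], 'wrist_force': [-0.101, -0.578, -2.633], 'gripper_width': 10.072}
T [555.19377357 146.12109456 259.90538319]
bar now in hook frame [ -0.7 -48.3  47.7]
dist 31 turn 0
[-0.2, 6.3, 0.0, 0.0, 0.0, 0.0, 1]
[-0.3, 12.5, 0.0, 0.0, 0.1, 0.0, 1]
[-0.5, 18.8, 0.0, 0.1, 0.1, 0.1, 1]
[-0.6, 25.0, 0.1, 0.1, 0.2, 0.1, 1]
[-0.8, 31.3, 0.1, 0.1, 0.2, 0.1, 1]
s14 g [557.5 113.1 273.8] yaw 15.6 n 160
 x max 96.4  top z=8.2 slope -0.121  ; y=-0.9 slope -0.002
t14 g [557.5 113.1 273.8] yaw 15.6 n 102
 x max 96.6  top z=7.7 slope -0.013  ; y=1.9 slope -0.005
-52 343 mean [ -1.1   5.4 -47.8] x -22..22 y -25..33 px 378.0 195.0
-44 549 mean [ -2.   -6.7 -39.5] x -22..22 y -27..32 px 364.0 201.0
-36 1615 mean [ -2.8   2.1 -31. ] x -22..22 y -15..32 px 377.0 207.0
-28 303 mean [ -2.8  25.4 -23.2] x -21..21 y -3..33 px 409.0 214.0
-4 719 mean [-2.8  0.3  0.9] x -11..9 y -18..17 px 381.0 237.0
4 500 mean [-3.   0.8  7.8] x -12..8 y -25..22 px 383.0 244.0
12 388 mean [-3.7  3.4 15.4] x -12..8 y -27..25 px 389.0 252.0
20 188 mean [-4.4 19.4 23.8] x -11..7 y -26..26 px 416.0 261.0
28 139 mean [-7.9 21.9 31.8] x -12..7 y 18..26 px 424.0 268.0
36 155 mean [-8.6 19.4 40.1] x -11..6 y 13..25 px 424.0 278.0
44 144 mean [-9.6 14.3 47.7] x -11..-6 y 8..20 px 418.0 288.0
```

View pics/w14.png

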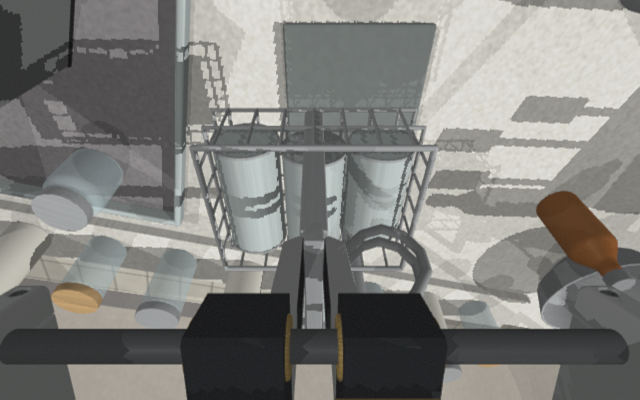

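The hook now starts right beside the fingers at (350-430,225-290), and no contact is felt. I go over the tip.

step_arm(deltas=[[[0,5,0,0,0,0,1],[0,13,0,0,0,0,1],[0,22,0,0,0,0,1],[-1,29,0,0,0,0,1],[-1,31,0,0,0,0,1]]])

```text
t: 13.9
position: [556.0, 146.0, 260.8]
eef_rot: [-0.133, 0.967, 0.03, 0.217]
wrist_force: [0.3, -0.8, -2.3]
gripper_width: 9.4
```

```bash
python3 tgt.py -17 28 5
python3 - <<'E'
from h import *
cap('wrist','w15');cap('side','s15')
q=load('s15')[0];a=cv2.resize(q[90:210,260:380],None,fx=4,fy=4,interpolation=cv2.INTER_CUBIC)
w=load('w15')[0];b=cv2.resize(w[180:330,240:440],None,fx=2,fy=3.2)
cv2.imwrite('pics/c15.png',np.hstack([a[:480],b[:480,:320] if 0 else cv2.resize(b,(320,480))])[:,:,::-1])
E
```

```text
{'t': 13.9, 'qpos': [0.117, -0.198, 1.599, 0.069, 1.305, -1.731], 'position': [556.05, 145.998, 260.844], 'eef_rot': [-0.133, 0.967, 0.03, 0.217], 'wrist_force': [0.338, -0.819, -2.344], 'gripper_width': 9.37}
T [555.19377357 146.12109456 239.90538319]
bar now in hook frame [  0.8 -17.3  48.9]
dist 21 turn 0
[1.9, 0.1, 3.7, 0.0, 0.1, 0.0, 1]
[3.9, 0.1, 7.4, 0.0, 0.1, 0.1, 1]
[5.8, 0.2, 11.2, 0.1, 0.2, 0.1, 1]
[7.7, 0.3, 14.9, 0.1, 0.2, 0.1, 1]
[9.7, 0.3, 18.6, 0.1, 0.3, 0.1, 1]
```

View pics/c15.png

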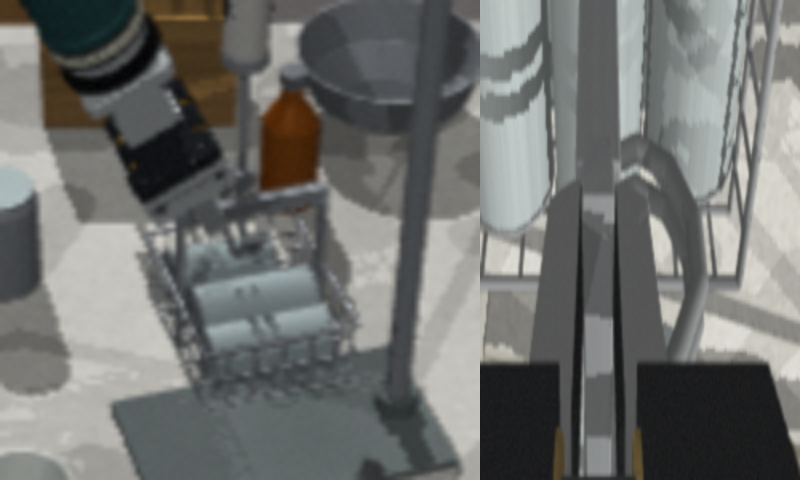

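The bar now lies in the throat: hook tip hidden below it, stem to its right. I lower.

step_arm(deltas=[[[2,0,4,0,0,0,1],[4,0,7,0,0,0,1],[6,0,11,0,0,0,1],[8,0,15,0,0,0,1],[10,0,19,0,0,0,1]]])

```text
t: 14.5
position: [555.1, 145.1, 238.6]
eef_rot: [-0.133, 0.967, 0.03, 0.216]
wrist_force: [0.2, -0.1, -3.0]
gripper_width: 9.8
```

```bash
python3 tgt.py -2 10 5
```

```text
{'t': 14.5, 'qpos': [0.116, -0.197, 1.642, 0.07, 1.262, -1.735], 'position': [555.069, 145.065, 238.553], 'eef_rot': [-0.133, 0.967, 0.03, 0.216], 'wrist_force': [0.177, -0.103, -3.033], 'gripper_width': 9.842}
T [551.18519793 160.57555135 221.90538319]
bar now in hook frame [ -0.4 -18.   26.6]
dist 23 turn 0
[1.3, 3.2, 3.1, 0.0, 0.0, 0.0, 1]
[2.7, 6.4, 6.1, 0.0, 0.1, 0.0, 1]
[4.0, 9.6, 9.2, 0.0, 0.1, 0.1, 1]
[5.4, 12.8, 12.2, 0.1, 0.2, 0.1, 1]
[6.7, 16.0, 15.3, 0.1, 0.2, 0.1, 1]
```

step_arm(deltas=[[[1,4,2,0,0,0,1],[2,8,5,0,0,0,1],[4,12,8,0,0,0,1],[5,15,12,0,0,0,1],[6.7,16,15,0,0,0,1]]])

```text
t: 15.0
position: [551.0, 161.1, 221.8]
eef_rot: [-0.133, 0.967, 0.03, 0.216]
wrist_force: [-0.0, -0.1, -2.6]
gripper_width: 9.7
```

```bash
python3 tgt.py -1 -8 5;python3 - <<'E'
from h import *
cap('wrist','w16');cap('side','s16')
q=load('s16')[0];a=cv2.resize(q[90:210,260:380],None,fx=4,fy=4,interpolation=cv2.INTER_CUBIC)
w=load('w16')[0];b=cv2.resize(w[180:330,240:440],None,fx=2,fy=3.2)
cv2.imwrite('pics/c16.png',np.hstack([a[:480],cv2.resize(b,(320,480))])[:,:,::-1])
E
python3 hook.py w16 322 | awk '$2>30'
```

```text
{'t': 15.0, 'qpos': [0.154, -0.193, 1.671, 0.054, 1.226, -1.697], 'position': [550.952, 161.13, 221.8], 'eef_rot': [-0.133, 0.967, 0.03, 0.216], 'wrist_force': [-0.012, -0.07, -2.584], 'gripper_width': 9.704}
T [550.91795955 161.53918181 203.90538319]
bar now in hook frame [-0.1 -1.4  9.9]
dist 18 turn 0
[1.5, 0.1, 3.2, 0.0, 0.0, 0.0, 1]
[3.0, 0.2, 6.5, 0.0, 0.1, 0.1, 1]
[4.5, 0.2, 9.7, 0.1, 0.1, 0.1, 1]
[6.0, 0.3, 13.0, 0.1, 0.2, 0.1, 1]
[7.6, 0.4, 16.2, 0.1, 0.2, 0.2, 1]
52 112 mean [-9.8  5.8 57.3] x -12..-7 y 3..8 px 327.0 371.0
60 211 mean [-9.5  5.7 64. ] x -12..-6 y 3..8 px 327.0 386.0
68 47 mean [-9.6  5.5 68.9] x -12..-6 y 3..8 px 327.0 397.0
```

View pics/c16.png

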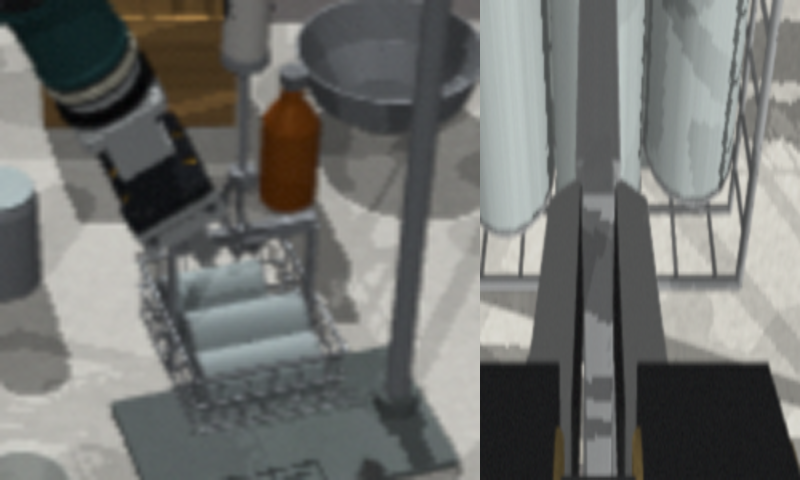

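The bar is about 3 mm over the seat, with the stem straight beside it. Next I ease the weight on.

step_arm(deltas=[[[1,0,2,0,0,0,1],[2,0,5,0,0,0,1],[4,0,8,0,0,0,1],[5,0,11,0,0,0,1],[6,0,13,0,0,0,1]]])

```text
t: 15.6
position: [550.8, 160.8, 206.8]
eef_rot: [-0.133, 0.967, 0.03, 0.216]
wrist_force: [0.1, 0.2, -1.1]
gripper_width: 9.9
```

```bash
python3 tgt.py -1 -14 5
```

```text
{'t': 15.6, 'qpos': [0.154, -0.188, 1.697, 0.055, 1.197, -1.699], 'position': [550.826, 160.787, 206.806], 'eef_rot': [-0.133, 0.967, 0.03, 0.216], 'wrist_force': [0.06, 0.207, -1.131], 'gripper_width': 9.943}
T [550.91795955 161.53918181 197.90538319]
bar now in hook frame [-0.3 -1.7 -5.1]
dist 9 turn 0
[0.7, 0.1, 1.6, 0.0, 0.0, 0.0, 1]
[1.4, 0.3, 3.3, 0.0, 0.1, 0.1, 1]
[2.1, 0.4, 4.9, 0.1, 0.1, 0.1, 1]
[2.8, 0.6, 6.5, 0.1, 0.1, 0.1, 1]
[3.5, 0.7, 8.2, 0.1, 0.2, 0.1, 1]
```

Hook load matches 120 N/m: the wrist force fell from 2.6 N to 1.1 N. I lower the last 9 mm.

step_arm(deltas=[[[1,0,2,0,0,0,1],[2,0,4,0,0,0,1],[3,0,6,0,0,0,1],[3.7,0.5,8,0,0,0,1],[3.7,0.5,8,0,0,0,1]]])

```text
t: 16.1
position: [550.9, 161.3, 198.0]
eef_rot: [-0.133, 0.967, 0.03, 0.216]
wrist_force: [-0.9, -0.7, -0.6]
gripper_width: 9.6
```

step_arm(deltas=[[[0,0,0,0,0,0,1],[0,0,0,0,0,0,1],[0,0,0,0,0,0,1]]])

```text
t: 16.4
position: [551.0, 161.3, 198.2]
eef_rot: [-0.133, 0.967, 0.03, 0.216]
wrist_force: [-0.9, 0.5, -1.2]
gripper_width: 10.0
```

```bash
for i in 1 2 3; do python3 tgt.py -1 -16 1; done
python3 - <<'E'
from h import *
cap('side','s17')
q=load('s17')[0];a=cv2.resize(q[90:210,260:380],None,fx=5,fy=5,interpolation=cv2.INTER_CUBIC)
cv2.imwrite('pics/c17.png',a[:,:,::-1])
E
```

```text
{'t': 16.4, 'qpos': [0.155, -0.185, 1.712, 0.055, 1.178, -1.699], 'position': [551.012, 161.304, 198.189], 'eef_rot': [-0.133, 0.967, 0.03, 0.216], 'wrist_force': [-0.913, 0.464, -1.195], 'gripper_width': 9.95}
T [550.91795955 161.53918181 195.90538319]
bar now in hook frame [  0.   -1.3 -13.7]
dist 2 turn 0
[1.0, 0.3, 2.1, 0.1, 0.2, 0.1, 1]
{'t': 16.4, 'qpos': [0.155, -0.185, 1.712, 0.055, 1.178, -1.699], 'position': [551.012, 161.304, 198.189], 'eef_rot': [-0.133, 0.967, 0.03, 0.216], 'wrist_force': [-0.913, 0.464, -1.195], 'gripper_width': 9.95}
T [550.91795955 161.53918181 195.90538319]
bar now in hook frame [  0.   -1.3 -13.7]
dist 2 turn 0
[1.0, 0.3, 2.1, 0.1, 0.2, 0.1, 1]
{'t': 16.4, 'qpos': [0.155, -0.185, 1.712, 0.055, 1.178, -1.699], 'position': [551.012, 161.304, 198.189], 'eef_rot': [-0.133, 0.967, 0.03, 0.216], 'wrist_force': [-0.913, 0.464, -1.195], 'gripper_width': 9.95}
T [550.91795955 161.53918181 195.90538319]
bar now in hook frame [  0.   -1.3 -13.7]
dist 2 turn 0
[1.0, 0.3, 2.1, 0.1, 0.2, 0.1, 1]
```

View pics/c17.png

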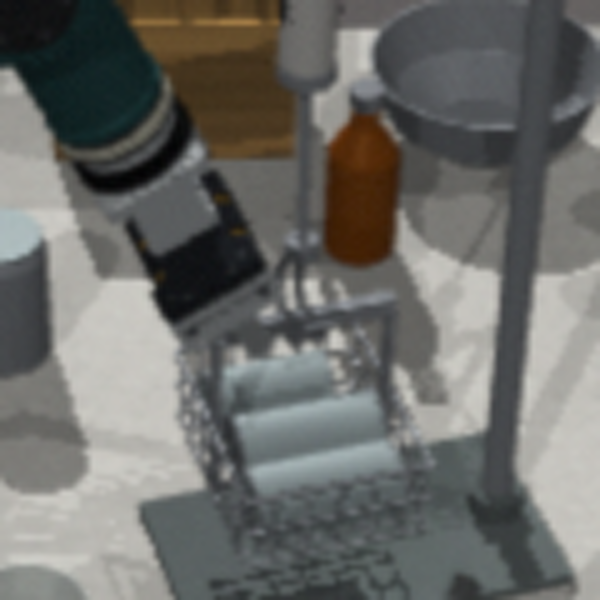

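step_arm(deltas=[[[0.7,0,1.5,0,0,0,1],[1.5,0,3,0,0,0,1],[1.5,0,3,0,0,0,1]]])

```text
t: 16.75
position: [551.0, 161.3, 194.7]
eef_rot: [-0.133, 0.967, 0.03, 0.216]
wrist_force: [-0.1, -0.2, 0.5]
gripper_width: 9.7
```

step_arm(deltas=[[[0,0,0,0,0,0,1]]])

```text
t: 16.85
position: [551.1, 161.4, 194.7]
eef_rot: [-0.133, 0.967, 0.03, 0.216]
wrist_force: [0.0, 0.1, 0.4]
gripper_width: 9.7
```

step_arm(deltas=[[[0,0,0,0,0,0,1]]])

```text
t: 16.95
position: [551.1, 161.4, 194.8]
eef_rot: [-0.133, 0.967, 0.03, 0.216]
wrist_force: [-1.0, 0.1, 0.0]
gripper_width: 10.1
```

step_arm(deltas=[[[0,0,0,0,0,0,1]]])

```text
t: 17.05
position: [551.1, 161.4, 194.8]
eef_rot: [-0.133, 0.967, 0.03, 0.216]
wrist_force: [-1.0, 0.6, -0.6]
gripper_width: 9.9
```

step_arm(deltas=[[[0,0,0,0,0,0,1]]])

```text
t: 17.15
position: [551.1, 161.4, 194.9]
eef_rot: [-0.133, 0.967, 0.03, 0.216]
wrist_force: [-1.2, 0.1, 1.1]
gripper_width: 9.8
```

Weight is balanced, with a mean wrist force of about 0. I open the fingers.

step_arm(deltas=[[[0,0,0,0,0,0,0.7],[0,0,0,0,0,0,0.5],[0,0,0,0,0,0,0.3],[0,0,0,0,0,0,0.1],[0,0,0,0,0,0,0]]])

```text
t: 17.65
position: [551.1, 161.3, 194.9]
eef_rot: [-0.133, 0.967, 0.03, 0.216]
wrist_force: [0.9, 0.7, 0.5]
gripper_width: 42.9
```

Run:
```python
from h import *
st();cap('side','s18');cap('wrist','w18')
q=load('s18')[0];a=cv2.resize(q[90:210,260:380],None,fx=4,fy=4,interpolation=cv2.INTER_CUBIC)
w=load('w18')[0];b=w[180:330,200:440]
cv2.imwrite('pics/c18.png',np.hstack([a[:480],cv2.resize(b,(320,480))])[:,:,::-1])
```

```text
{'t': 17.65, 'qpos': [0.155, -0.184, 1.718, 0.055, 1.171, -1.699], 'position': [551.137, 161.324, 194.88], 'eef_rot': [-0.133, 0.967, 0.03, 0.216], 'wrist_force': [0.874, 0.672, 0.481], 'gripper_width': 42.93}
```

View pics/c18.png

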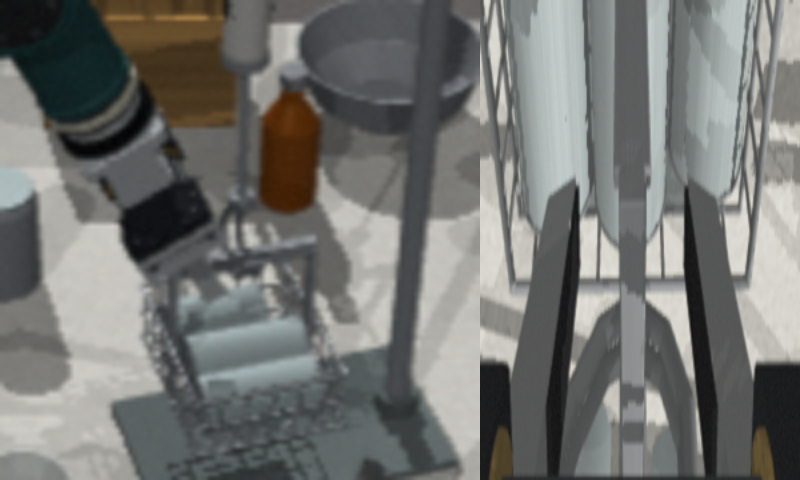

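The basket hangs free between the opened fingers, with the hook's bend centred on the bar at (632,330) in the crop. I back off along the tool axis.

step_arm(deltas=[[[0,0,-8,0,0,0,0],[0,0,-24,0,0,0,0],[0,0,-44,0,0,0,0],[0,0,-64,0,0,0,0],[0,0,-84,0,0,0,0]]])

```text
t: 18.25
position: [516.1, 151.5, 272.3]
eef_rot: [-0.133, 0.967, 0.03, 0.217]
wrist_force: [1.1, 1.4, 0.0]
gripper_width: 46.9
```

Run:
```python
from h import *
st();cap('side','s19');cap('wrist','w19')
q=load('s19')[0];a=cv2.resize(q[90:210,260:380],None,fx=4,fy=4,interpolation=cv2.INTER_CUBIC)
w=load('w19')[0];b=w[100:330,180:460]
cv2.imwrite('pics/c19.png',np.hstack([a[:480],cv2.resize(b,(320,480))])[:,:,::-1])
```

```text
{'t': 18.25, 'qpos': [0.144, -0.284, 1.645, 0.057, 1.343, -1.701], 'position': [516.144, 151.534, 272.251], 'eef_rot': [-0.133, 0.967, 0.03, 0.217], 'wrist_force': [1.105, 1.423, 0.011], 'gripper_width': 46.921}
```

View pics/c19.png

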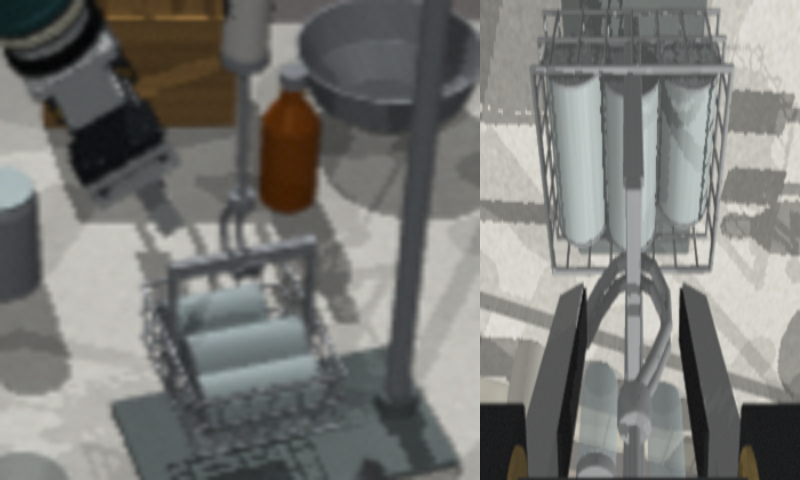

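The basket hangs level on the hook, with the hook at about the middle of the bar. Next I take the arm clear, straighten it and shut the fingers.

Run:
```python
from h import *
rows([450,40,290],5,down(0,5),g=0)
```

```text
dist 131 turn 26
[15.9, -17.9, -10.8, 0.8, 4.1, 3.0, 0]
[31.9, -35.8, -21.6, 1.6, 8.2, 6.1, 0]
[47.8, -53.7, -32.4, 2.5, 12.3, 9.1, 0]
[63.7, -71.5, -43.2, 3.3, 16.4, 12.2, 0]
[79.6, -89.4, -54.0, 4.1, 20.6, 15.2, 0]
```

step_arm(deltas=[[[18,-8,-8,0,2,1,0],[36,-26,-20,1,6,4,0.5],[52,-48,-32,2,11,8,1],[66,-70,-43,3,16,12,1],[80,-89,-54,4,20,15,1]]])

```text
t: 18.85
position: [449.4, 39.3, 289.5]
eef_rot: [-0.001, 0.999, 0.001, 0.047]
wrist_force: [0.1, 0.2, 0.0]
gripper_width: 18.3
```

Run:
```python
from h import *
s=st();rows([500,-50,285],5,down(-6,0),g=1)
```

```text
{'t': 18.85, 'qpos': [-0.043, -0.209, 1.489, 0.006, 1.768, -1.614], 'position': [449.379, 39.34, 289.501], 'eef_rot': [-0.001, 0.999, 0.001, 0.047], 'wrist_force': [0.116, 0.215, 0.001], 'gripper_width': 18.305}
dist 103 turn 8
[-10.0, -17.9, 1.8, 0.1, 1.1, 1.2, 1]
[-20.0, -35.8, 3.6, 0.2, 2.1, 2.4, 1]
[-29.9, -53.6, 5.4, 0.2, 3.2, 3.6, 1]
[-39.9, -71.5, 7.2, 0.3, 4.3, 4.8, 1]
[-49.9, -89.4, 9.0, 0.4, 5.3, 6.1, 1]
```

step_arm(deltas=[[[-10,-18,2,0,1,1,1],[-20,-36,4,0,2,2,1],[-30,-54,6,0,3,4,1],[-40,-72,8,0,4,5,1],[-50,-90,10,0,5,6,1]]])

```text
t: 19.35
position: [500.6, -51.4, 282.9]
eef_rot: [0.052, 0.999, 0.004, 0.002]
wrist_force: [0.3, 0.6, -1.0]
gripper_width: 0.3
```

Run:
```python
from h import *
s=st();rows([670,-55,275],5,down(-12,0),g=1)
for f in('side','top'): cap(f,f[0]+'21')
q=load('s21')[0];a=cv2.resize(q[90:330,220:420],None,fx=2.5,fy=2.5,interpolation=cv2.INTER_CUBIC)
cv2.imwrite('pics/s21z.png',a[:,:,::-1])
# lid pose from top/side depth in bin frame
for f in('s21','t21'):
    p,d,X=cloud(f);L=R.from_euler('z',12,degrees=True).apply((X-[511,-231,0]).reshape(-1,3)); m=(abs(L[:,1])<98)&(L[:,0]>60)&(L[:,0]<150)&(L[:,2]>165)&(L[:,2]<345); q=L[m]; print(f,m.sum())
    for z in range(170,345,20):
        k=q[(q[:,2]>z)&(q[:,2]<z+20)]; print(z,len(k),k[:,0].min().round() if len(k) else '',k[:,0].mean().round(1) if len(k) else '',k[:,0].max().round() if len(k) else '', k[:,1].min().round() if len(k) else '',k[:,1].max().round() if len(k) else '')
```

```text
{'t': 19.35, 'qpos': [-0.22, -0.023, 1.332, 0.008, 1.83, -1.685], 'position': [500.601, -51.38, 282.863], 'eef_rot': [0.052, 0.999, 0.004, 0.002], 'wrist_force': [0.32, 0.599, -1.024], 'gripper_width': 0.283}
dist 170 turn 6
[-33.8, 2.8, 1.7, 0.1, 0.0, 1.2, 1]
[-67.5, 5.6, 3.4, 0.2, 0.1, 2.4, 1]
[-101.3, 8.4, 5.2, 0.3, 0.1, 3.6, 1]
[-135.1, 11.2, 6.9, 0.3, 0.2, 4.8, 1]
[-168.8, 14.0, 8.6, 0.4, 0.2, 6.0, 1]
s21 549
170 37 92.0 96.3 99.0 -36.0 98.0
190 35 91.0 99.9 102.0 -41.0 97.0
210 29 98.0 103.3 106.0 -38.0 97.0
230 17 100.0 105.7 110.0 33.0 98.0
250 15 104.0 109.2 113.0 25.0 98.0
270 13 108.0 113.7 117.0 10.0 97.0
290 220 109.0 116.7 124.0 -97.0 98.0
310 140 92.0 117.9 131.0 -40.0 33.0
330 32 115.0 124.4 128.0 -40.0 32.0
t21 1267
170 137 93.0 95.8 100.0 -96.0 96.0
190 139 96.0 99.5 103.0 -98.0 94.0
210 154 100.0 103.2 106.0 -97.0 97.0
230 146 102.0 106.7 110.0 -97.0 97.0
250 161 106.0 110.3 114.0 -97.0 97.0
270 101 111.0 113.5 117.0 -97.0 97.0
290 247 108.0 116.0 124.0 -96.0 98.0
310 121 90.0 118.4 130.0 -36.0 33.0
330 28 114.0 124.4 129.0 -37.0 31.0
```

View pics/s21z.png

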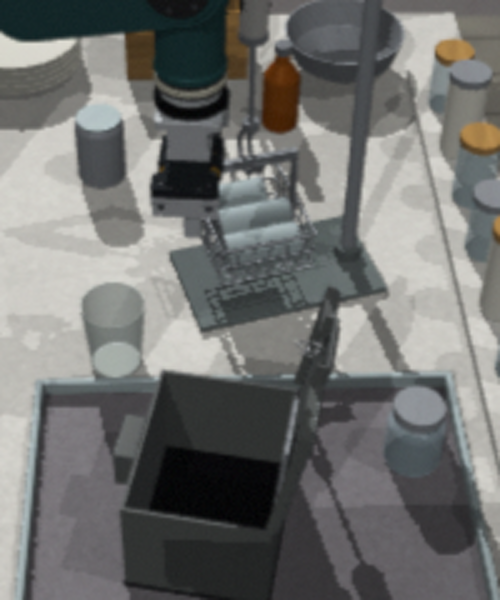

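The basket hangs still and the lid stands open. In the bin frame it leans back from x=96 at z=180 to about 130 at its tab, as expected. I go round its +y side.

step_arm(deltas=[[[-33,3,2,0,0,1,1],[-67,6,3,0,0,2,1],[-101,8,5,0,0,4,1],[-135,11,7,0,0,5,1],[-168,14,8,0,0,6,1]]])

```text
t: 19.95
position: [670.5, -55.2, 273.3]
eef_rot: [0.105, 0.994, 0.004, 0.001]
wrist_force: [0.4, -0.1, 0.0]
gripper_width: 0.3
```

```bash
cat > lid.py <<'E'
from h import *
import sys
O=np.array([511,-231,0.]);Q=R.from_euler('z',-12,degrees=True)
def W(x,z,y=0): return O+Q.apply([x,y,z])
if __name__=='__main__':
    x,y,z,n=[float(a) for a in sys.argv[1:5]]; s=st(); print('bin frame now',Q.inv().apply(s['position']-O).round(1)); rows(W(x,z,y),int(n),down(-12,0),g=1)
E
python3 lid.py 165 0 270 5
```

```text
{'t': 19.95, 'qpos': [-0.17, 0.371, 0.897, 0.008, 1.873, -1.528], 'position': [670.502, -55.201, 273.289], 'eef_rot': [0.105, 0.994, 0.004, 0.001], 'wrist_force': [0.445, -0.077, 0.016], 'gripper_width': 0.327}
bin frame now [119.5 205.1 273.3]
dist 210 turn 0
[-9.2, -41.0, 0.4, 0.1, 0.0, -0.0, 1]
[-18.3, -82.0, 0.7, 0.2, 0.0, -0.0, 1]
[-27.5, -123.0, 1.1, 0.3, 0.0, -0.0, 1]
[-36.6, -164.1, 1.4, 0.3, 0.0, -0.1, 1]
[-45.8, -205.1, 1.8, 0.4, 0.0, -0.1, 1]
```

step_arm(deltas=[[[-30,-10,0,0,0,0,1],[-45,-40,0,0,0,0,1],[-45,-80,0,0,0,0,1],[-45,-120,1,0,0,0,1],[-45,-150,2,0,0,0,1]]])

```text
t: 20.45
position: [682.6, -212.5, 269.3]
eef_rot: [0.105, 0.994, 0.004, 0.0]
wrist_force: [-0.1, -0.7, 0.3]
gripper_width: 0.3
```

```bash
python3 lid.py 160 0 266 3
```

```text
{'t': 20.45, 'qpos': [-0.385, 0.482, 0.753, 0.008, 1.908, -1.742], 'position': [682.635, -212.47, 269.254], 'eef_rot': [0.105, 0.994, 0.004, 0.0], 'wrist_force': [-0.123, -0.656, 0.278], 'gripper_width': 0.27}
bin frame now [164.   53.8 269.3]
dist 54 turn 0
[1.3, -17.9, 0.9, 0.1, -0.0, -0.0, 1]
[2.6, -35.9, 1.9, 0.3, -0.0, -0.1, 1]
[4.0, -53.8, 2.8, 0.4, -0.0, -0.1, 1]
```

step_arm(deltas=[[[1,-18,1,0,0,0,1],[3,-36,2,0,0,0,1],[4,-54,3,0,0,0,1],[4,-54,3,0,0,0,1]]])

```text
t: 20.85
position: [666.7, -266.1, 265.4]
eef_rot: [0.106, 0.994, 0.004, -0.0]
wrist_force: [0.2, 0.6, 0.3]
gripper_width: 0.5
```

```bash
python3 lid.py 101 0 266 5
python3 - <<'E'
from h import *
cap('top','t22');cap('wrist','w22');cap('side','s22')
q=load('t22')[0];a=cv2.resize(q[140:280,330:470],None,fx=3,fy=3);b=cv2.resize(load('s22')[0][170:310,260:400],None,fx=3,fy=3);cv2.imwrite('pics/c22.png',np.hstack([a,b])[:,:800,::-1])
E
```

```text
{'t': 20.85, 'qpos': [-0.462, 0.49, 0.75, 0.007, 1.905, -1.818], 'position': [666.688, -266.121, 265.417], 'eef_rot': [0.106, 0.994, 0.004, -0.0], 'wrist_force': [0.215, 0.564, 0.273], 'gripper_width': 0.515}
bin frame now [159.6  -2.  265.4]
dist 59 turn 0
[11.7, 0.4, -0.1, 0.1, -0.0, -0.0, 1]
[23.4, 0.7, -0.2, 0.2, -0.0, -0.1, 1]
[35.2, 1.1, -0.3, 0.3, -0.0, -0.1, 1]
[46.9, 1.4, -0.4, 0.3, -0.1, -0.2, 1]
[58.6, 1.8, -0.5, 0.4, -0.1, -0.2, 1]
```

View pics/c22.png

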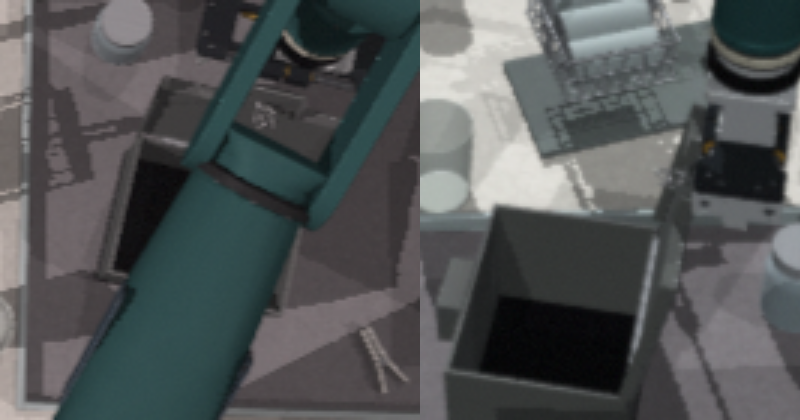

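The gripper stands behind the lid, clear of the jar. I pull it forward now.

step_arm(deltas=[[[8,0,0,0,0,0,1],[20,1,0,0,0,0,1],[33,1,0,0,0,0,1],[46,1.5,0,0,0,0,1],[58,2,0,0,0,0,1]]])

```text
t: 21.5
position: [611.4, -248.2, 267.0]
eef_rot: [0.104, 0.995, 0.004, 0.001]
wrist_force: [2.1, -0.3, 0.8]
gripper_width: 0.3
```

```bash
python3 lid.py 68 0 272 2;python3 lid.py 32 0 268 2 | tail -2
python3 - <<'E'
from h import *
cap('side','s23')
b=cv2.resize(load('s23')[0][170:310,240:400],None,fx=4,fy=4);cv2.imwrite('pics/c23.png',b[:,:,::-1])
E
```

```text
{'t': 21.5, 'qpos': [-0.476, 0.338, 0.952, 0.008, 1.851, -1.836], 'position': [611.365, -248.163, 267.022], 'eef_rot': [0.104, 0.995, 0.004, 0.001], 'wrist_force': [2.101, -0.347, 0.791], 'gripper_width': 0.294}
bin frame now [101.7   4.1 267. ]
dist 34 turn 0
[16.9, -2.0, -2.5, 0.2, 0.1, 0.0, 1]
[33.7, -4.0, -5.1, 0.5, 0.1, 0.1, 1]
[34.9, -2.0, -0.6, 0.2, 0.1, 0.0, 1]
[69.7, -4.0, -1.1, 0.5, 0.1, 0.1, 1]
```

View pics/c23.png

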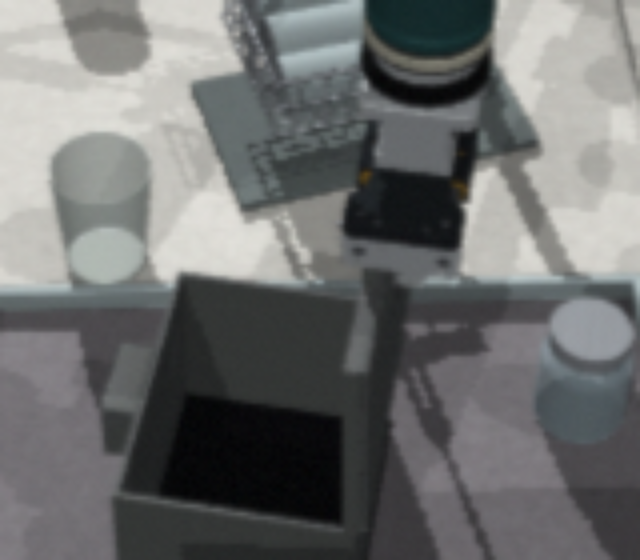

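step_arm(deltas=[[[17,-1,-3,0,0,0,1],[34,-2,-5,0,0,0,1],[52,-3,-4,0,0,0,1],[70,-4,-1,0,0,0,1],[88,-4,5,0,0,0,1]]])

```text
t: 22.05
position: [523.6, -232.9, 263.7]
eef_rot: [0.103, 0.995, 0.003, 0.003]
wrist_force: [2.4, -0.6, 0.3]
gripper_width: 0.7
```

```bash
for a in "-3 0 254" "-18 0 242" "-34 0 230" "-47 0 213" "-58 0 196" "-72 0 170" ; do python3 lid.py $a 1 | tail -1;done; python3 lid.py 0 0 250 1| head -2
python3 - <<'E'
from h import *
cap('side','s24')
b=cv2.resize(load('s24')[0][170:310,240:400],None,fx=4,fy=4);cv2.imwrite('pics/c24.png',b[:,:,::-1])
E
```

```text
[15.8, -0.8, 9.6, 0.4, 0.3, 0.2, 1]
[30.9, -0.9, 21.5, 0.4, 0.3, 0.2, 1]
[46.9, -0.9, 33.4, 0.4, 0.3, 0.2, 1]
[60.0, -1.0, 50.3, 0.4, 0.3, 0.2, 1]
[71.1, -1.1, 67.3, 0.4, 0.3, 0.2, 1]
[85.2, -1.3, 93.2, 0.4, 0.3, 0.2, 1]
{'t': 22.05, 'qpos': [-0.523, 0.133, 1.207, 0.009, 1.8, -1.885], 'position': [523.645, -232.858, 263.659], 'eef_rot': [0.103, 0.995, 0.003, 0.003], 'wrist_force': [2.408, -0.576, 0.283], 'gripper_width': 0.726}
bin frame now [ 12.8   0.8 263.7]
```

View pics/c24.png

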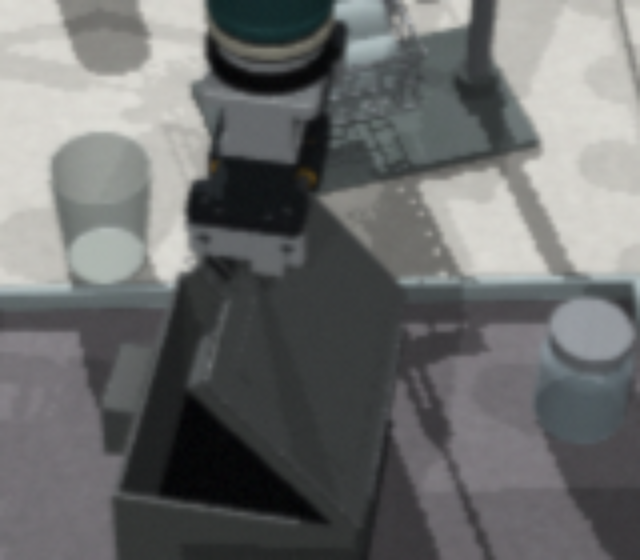

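The lid is about halfway over and follows the fingertip.

step_arm(deltas=[[[16,-1,10,0,0,0,1],[31,-1,21,0,0,0,1],[47,-1,33,0,0,0,1],[60,-1,50,0,0,0,1],[71,-1,67,0,0,0,1]]])

```text
t: 22.6
position: [452.2, -217.6, 196.5]
eef_rot: [0.103, 0.995, 0.003, 0.003]
wrist_force: [1.9, -0.4, 1.4]
gripper_width: 0.2
```

```bash
for a in "-65 0 185" "-72 0 172" "-80 0 166" "-88 0 163" "-92 0 162" ; do python3 lid.py $a 1 | tail -1;done; python3 lid.py 0 0 250 1| head -2
python3 - <<'E'
from h import *
cap('side','s25')
b=cv2.resize(load('s25')[0][170:310,240:400],None,fx=4,fy=4);cv2.imwrite('pics/c25.png',b[:,:,::-1])
E
```

```text
[4.7, -0.9, 11.5, 0.4, 0.3, 0.2, 1]
[11.8, -1.0, 24.5, 0.4, 0.3, 0.2, 1]
[19.8, -1.0, 30.4, 0.4, 0.3, 0.2, 1]
[27.8, -1.0, 33.4, 0.4, 0.3, 0.2, 1]
[31.8, -1.0, 34.4, 0.4, 0.3, 0.2, 1]
{'t': 22.6, 'qpos': [-0.567, -0.021, 1.499, 0.008, 1.661, -1.931], 'position': [452.159, -217.594, 196.522], 'eef_rot': [0.103, 0.995, 0.003, 0.003], 'wrist_force': [1.877, -0.433, 1.383], 'gripper_width': 0.204}
bin frame now [-60.3   0.9 196.5]
```

View pics/c25.png

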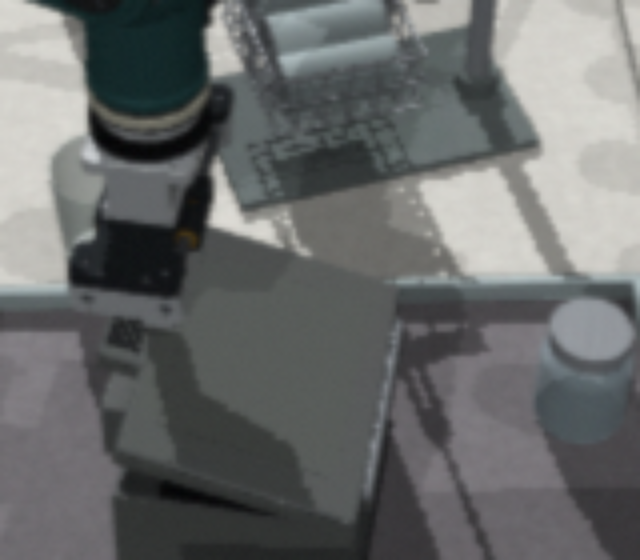

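step_arm(deltas=[[[0,0,12,0,0,0,1],[1,-1,22,0,0,0,1],[1,-1,30,0,0,0,1],[1,-1,36,0,0,0,1],[1,-1,39,0,0,0,1]]])

```text
t: 23.15
position: [447.9, -216.7, 153.2]
eef_rot: [0.103, 0.995, 0.005, -0.002]
wrist_force: [-1.7, 1.0, 2.0]
gripper_width: 0.5
```

```bash
python3 lid.py -60 0 151 1
```

```text
{'t': 23.15, 'qpos': [-0.57, -0.008, 1.573, 0.007, 1.584, -1.934], 'position': [447.95, -216.673, 153.233], 'eef_rot': [0.103, 0.995, 0.005, -0.002], 'wrist_force': [-1.683, 1.018, 1.96], 'gripper_width': 0.475}
bin frame now [-64.7   0.9 153.2]
dist 5 turn 1
[-4.7, -0.9, 2.2, 0.5, -0.3, 0.2, 1]
```

step_arm(deltas=[[[-1,-1,2,0,0,0,1],[-1,-1,3,0,0,0,1],[-1,-1,4,0,0,0,1],[-1,-1,4,0,0,0,1]]])

```text
t: 23.55
position: [448.9, -217.7, 150.6]
eef_rot: [0.103, 0.995, 0.005, -0.001]
wrist_force: [-2.7, 3.0, 6.1]
gripper_width: 0.7
```

step_arm(deltas=[[[0,0,1,0,0,0,1],[0,0,1.5,0,0,0,1],[0,0,1.5,0,0,0,1]]])

```text
t: 23.85
position: [449.0, -217.7, 150.7]
eef_rot: [0.103, 0.995, 0.005, -0.001]
wrist_force: [-3.9, 2.8, 7.1]
gripper_width: 0.5
```

It is against the stop: 7 N and no further travel. I let go straight up.

step_arm(deltas=[[[0,0,-3,0,0,0,1],[0,0,-8,0,0,0,1],[0,0,-14,0,0,0,1],[0,0,-20,0,0,0,1],[0,0,-26,0,0,0,1]]])

```text
t: 24.35
position: [449.1, -218.1, 177.1]
eef_rot: [0.103, 0.995, 0.005, -0.001]
wrist_force: [0.7, 0.3, -0.2]
gripper_width: 0.3
```

step_arm(deltas=[[[0,0,-30,0,0,0,1],[10,0,-60,0,0,0,1],[30,0,-90,0,0,0,1],[50,0,-110,0,0,0,1],[50,0,-110,0,0,0,1]]])

```text
t: 24.85
position: [400.3, -209.5, 291.9]
eef_rot: [0.103, 0.995, 0.002, 0.003]
wrist_force: [0.5, 0.8, 0.6]
gripper_width: 0.4
```

Run:
```python
from h import *
st();cap('side','s26');cap('top','t26')
b=cv2.resize(load('s26')[0][70:310,230:400],None,fx=2.4,fy=2.4);a=cv2.resize(load('t26')[0][130:280,230:450],None,fx=1.8,fy=3.84)
a=cv2.resize(load('t26')[0][130:280,230:450],None,fx=1.8,fy=1.8);A=np.zeros((576,396,3),np.uint8);A[:270]=a
cv2.imwrite('pics/c26.png',np.hstack([b,A])[:,:800,::-1])
for f in('s26','t26'):
    p,d,X=cloud(f);L=R.from_euler('z',12,degrees=True).apply((X-[511,-231,0]).reshape(-1,3)); m=(abs(L[:,1])<90)&(L[:,0]>-70)&(L[:,0]<75)&(L[:,2]>145)&(L[:,2]<200)
    q=L[m]; c=np.polyfit(q[:,0],q[:,2],1); r=abs(q[:,2]-np.polyval(c,q[:,0]))<5;print(f,len(q),np.polyfit(q[r,0],q[r,2],1))
```

```text
{'t': 24.85, 'qpos': [-0.613, -0.136, 1.419, 0.008, 1.855, -1.975], 'position': [400.336, -209.531, 291.922], 'eef_rot': [0.103, 0.995, 0.002, 0.003], 'wrist_force': [0.543, 0.777, 0.566], 'gripper_width': 0.413}
s26 2804 [-1.35399291e-03  1.57128795e+02]
t26 1976 [-5.27158931e-03  1.57725491e+02]
```

View pics/c26.png

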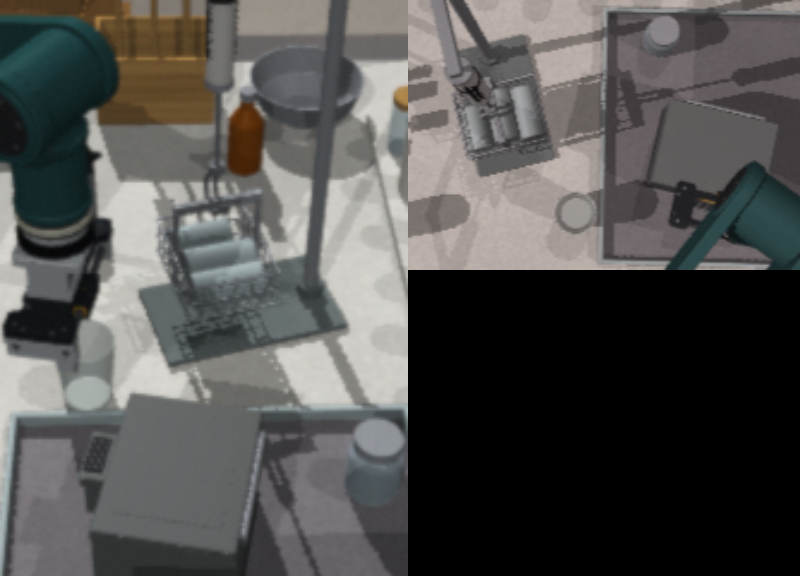

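The lid lies flat (slope 0.001-0.005 rad) and the basket hangs. I wait a little and check again.

step_arm(deltas=[[[5,0,-5,0,0,0,1],[10,0,-10,0,0,0,1],[10,0,-10,0,0,0,1],[10,0,-10,0,0,0,1],[10,0,-10,0,0,0,1]]])

```text
t: 25.45
position: [390.9, -207.1, 297.0]
eef_rot: [0.103, 0.995, 0.005, -0.0]
wrist_force: [0.8, -0.3, -0.5]
gripper_width: 0.6
```

Run:
```python
from h import *
st();cap('side','s27');cap('top','t27')
d=cv2.absdiff(load('s26')[0],load('s27')[0]).max(2);n,l,s,c=cv2.connectedComponentsWithStats((d>40).astype(np.uint8))
print('change s26-s27',[(x[:5].tolist()) for x in s[1:] if x[4]>6])
for f in('s27','t27'):
    p,dd,X=cloud(f);L=R.from_euler('z',12,degrees=True).apply((X-[511,-231,0]).reshape(-1,3)); m=(abs(L[:,1])<90)&(L[:,0]>-70)&(L[:,0]<75)&(L[:,2]>145)&(L[:,2]<200)
    q=L[m];print(f,'lid',len(q),np.polyfit(q[:,0],q[:,2],1))
    H=R.from_euler('z',-15.5,degrees=True).apply((X-[574.8,169.2,0]).reshape(-1,3)); m=(abs(H[:,1])<9)&(abs(H[:,0])<75)&(H[:,2]>185)&(H[:,2]<225); q=H[m]
    m2=m&(abs(H[:,0])>16); q=H[m2]; print('  bar',len(q),q[:,0].min().round(1),q[:,0].max().round(1),'y',q[:,1].mean().round(1),'z fit',np.polyfit(q[:,0],q[:,2],1).round(3))
# bystanders: difference to start
for a,b in(('s0','s27'),('t0','t27')):
    A=load({'s0':'side0','t0':'top0'}[a])[0];B=load(b)[0]
    n={'s0':{'cup':(265,222),'can':(260,148),'bottle':(332,126),'jar':(387,262),'clip':(250,374)},'t0':{'cup':(322,247),'can':(213,253),'bottle':(186,177),'jar':(372,148),'clip':(457,259)}}[a]
    for k,(u,v) in n.items():
        T=A[max(v-16,0):v+17,u-16:u+17]; S=B[max(v-26,0):v+27,u-26:u+27]; r=cv2.matchTemplate(S,T,cv2.TM_CCOEFF_NORMED); _,mx,_,loc=cv2.minMaxLoc(r); print(a,k,round(mx,2),loc,end='; ')
    print()
b=cv2.resize(load('s27')[0][90:210,250:370],None,fx=5,fy=5,interpolation=cv2.INTER_CUBIC);cv2.imwrite('pics/c27.png',b[:,:,::-1])
```

```text
{'t': 25.45, 'qpos': [-0.622, -0.15, 1.422, 0.008, 1.875, -1.983], 'position': [390.874, -207.083, 296.956], 'eef_rot': [0.103, 0.995, 0.005, -0.0], 'wrist_force': [0.798, -0.298, -0.491], 'gripper_width': 0.612}
change s26-s27 [[162, 62, 3, 6, 10], [196, 75, 9, 6, 19], [218, 75, 32, 1, 32], [171, 77, 20, 9, 41], [176, 82, 12, 9, 27], [269, 82, 3, 3, 7], [187, 84, 8, 5, 11], [261, 91, 19, 41, 194], [170, 94, 5, 3, 9], [182, 128, 48, 9, 95], [243, 133, 30, 40, 243], [231, 138, 9, 41, 189], [227, 159, 51, 65, 705], [233, 216, 16, 4, 29], [250, 220, 3, 3, 8], [158, 324, 1, 7, 7], [157, 356, 1, 18, 18], [210, 362, 2, 9, 18], [156, 376, 2, 15, 22], [211, 381, 2, 8, 13]]
s27 lid 2798 [-1.72532913e-03  1.57184612e+02]
  bar 151 -57.1 65.9 y -3.1 z fit [3.00000e-03 2.11245e+02]
t27 lid 2112 [-3.61467553e-03  1.57755166e+02]
  bar 85 -56.8 64.8 y -1.2 z fit [-7.00000e-03  2.15863e+02]
s0 cup 0.47 (10, 11); s0 can 0.41 (11, 16); s0 bottle 0.97 (10, 10); s0 jar 1.0 (10, 10); s0 clip 1.0 (10, 10); 
t0 cup 1.0 (10, 10); t0 can 0.99 (10, 10); t0 bottle 0.98 (10, 10); t0 jar 1.0 (10, 10); t0 clip 0.1 (0, 17);
```

View pics/c27.png

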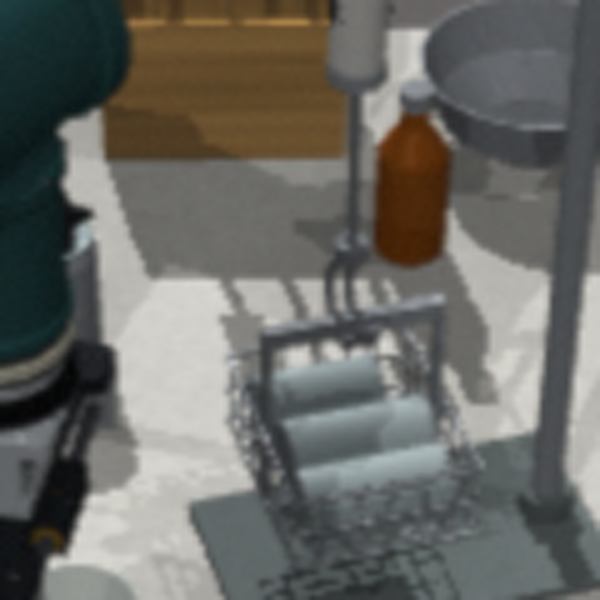

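Run:
```python
from h import *
print(manip.finish_job())
```

```text
the job is handed in; nothing more can be done
None
```

I popped the lid with the tab, lifted the basket out by its handle and hung it on the balance's hook. Then I pushed the lid over, pressed it to its stop, and handed the job in at about 25.5 s with the arm clear. No verdict was reported.

Last checks, from the side and top cameras:
- **Lid:** it lies flat, with a slope of 0.002 to 0.004 rad, and it stayed down for over 1 s after I let go.
- **Basket:** the bar is level to within 0.01 rad, its middle is about 4 mm from the hook's centre, and the hook dips about 25 mm. I saw no swing in pictures 0.6 s apart, apart from changes where the arm and its shadow moved.
- **Bystanders:** the bottle and jar matched their start images in both cameras. The cup and can matched only in the top view and the clip only in the side view. Those three failed to match in the other view, which I put down to the arm or its shadow covering them.

The bar's height differed by about 4 mm between the two cameras. The wrist force is noisy, by about ±0.7 N, so I took the balance point before letting go from an average of several readings.

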